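# Break down a stack of forming rolls

## Task

Strip the stack of forming rolls: first draw the arbor (the steel pin through the stack) up and out and drop its shaft down through both bored plates of the grey stand until its tip rests on the stand's foot. Then unstack the rolls from the top and lay each one flat inside the steel dish of its own size: small roll in the small dish, then the medium roll in the medium dish, then the large roll in the large dish. Do not push the rivet tin or the small wooden block out of their places.

Things in the scene. Friction and masses are not known exactly. Their poses are not given: they have to be found in the camera images.
- arbor_head (a point): centre of the arbor's dark steel head. The arbor is a loose upright steel pin, 140 mm long: head 22 mm diameter and 30 mm high at the top (grip it here), below it a shaft of 12 mm diameter and 110 mm length whose last 9 mm taper to 6 mm. Its z axis points up along it; the tip lies 125 mm below this point. At the start it stands through the rolls' bores, tip on the wooden pad (15 mm above the bench), its head 20 mm clear of the top roll. Mass under 0.25 kg.
- roll_small_center (a point): centre (half-way up) of the small forming roll: a plain aluminium ring, 34 mm outside diameter, 30 mm high, 16 mm through-bore, one groove cut 2 mm deep round its side; axis = its z. The three rolls stand in one stack on a 15 mm high wooden pad (100 x 100 mm, fixed): large at the bottom, medium on it, small on top, so that their centres lie 30, 60 and 90 mm above the bench. Mass under 0.35 kg.
- roll_medium_center (a point): centre (half-way up) of the medium forming roll: a plain aluminium ring, 50 mm outside diameter, 30 mm high, 16 mm through-bore, two grooves cut 2 mm deep round its side; axis = its z. The three rolls stand in one stack on a 15 mm high wooden pad (100 x 100 mm, fixed): large at the bottom, medium on it, small on top, so that their centres lie 30, 60 and 90 mm above the bench. Mass under 0.35 kg.
- roll_large_center (a point): centre (half-way up) of the large forming roll: a plain aluminium ring, 66 mm outside diameter, 30 mm high, 16 mm through-bore, three grooves cut 2 mm deep round its side; axis = its z. The three rolls stand in one stack on a 15 mm high wooden pad (100 x 100 mm, fixed): large at the bottom, medium on it, small on top, so that their centres lie 30, 60 and 90 mm above the bench. Mass under 0.35 kg.
- stand_bore (a point): centre of the upper bore's mouth, on the top face of the grey arbor stand (fixed), 95 mm above the bench; z up along the bores. Two 12 mm thick plates (60 x 80 mm), tops at 95 and 42 mm above the bench, each with a 15 mm bore (2 mm chamfer) on this axis, joined by side walls; below them a foot plate (75 x 110 mm) whose top is 8 mm above the bench and on which the arbor's tip rests when home, the arbor's head centre then being 38 mm above this point.
- dish_small_floor (a point): centre of the inner floor of the small round steel parts dish, fixed to the bench: inside diameter 54 mm, outside 60 mm, rim 12 mm above the bench, floor 4 mm above the bench (this point); z up. It is for the small roll, with 10 mm to spare all round.
- dish_medium_floor (a point): centre of the inner floor of the medium round steel parts dish, fixed to the bench: inside diameter 70 mm, outside 76 mm, rim 12 mm above the bench, floor 4 mm above the bench (this point); z up. It is for the medium roll, with 10 mm to spare all round.
- dish_large_floor (a point): centre of the inner floor of the large round steel parts dish, fixed to the bench: inside diameter 86 mm, outside 92 mm, rim 12 mm above the bench, floor 4 mm above the bench (this point); z up. It is for the large roll, with 10 mm to spare all round.
- rivet_tin: bystander: loose round brass tin of rivets, 48 mm diameter, 26 mm high; origin at the centre of its underside. Leave it alone.
- wood_block: bystander: loose light wooden block, 50 x 35 x 22 mm (x, y, z); origin at the centre of its underside. Leave it alone.

How it is judged:
By the outcome, as a careful person would: the job done as asked, in the order asked, and still so for the second after the job is handed in, with the robot touching nothing.
It also fails if it takes over 144 s, if anything falls off the work surface, if the arm or the gripper's body presses on something with over 40 N, if the wrist force passes 120 N, or if a joint passes its speed limit or range.

## Robot

A 6-joint arm with a two-finger parallel gripper is mounted at the origin on the work surface. World frame = base frame: x ahead of the robot, y to its left, z up, the work surface at z = 0. Lengths are in m, angles in rad, forces in N, time in s.
With the tool pointing down it reaches from about 0.35 to 0.975 m from the base axis. Payload 4.9 kg.
Tool frame: the origin (TCP) lies on the centre line of the jaws, within the pads' length; the fingertips stand manip.tcp_to_tips ahead of it and the grasp point (between the pads) lies 11 mm behind it (manip.tcp_to_tips is the distance from the TCP to the fingertips, in m); x points along the fingers, y is the direction in which the jaws open and shut, and the axes are right-handed (so a half turn about x gives the same grasp; the last joint's range is limited). The gripper opens to 85 mm and grips with 20 to 120 N. Pads are 22 mm wide; open, the fingers measure 114 mm over their backs; the gripper's body (76 mm by 85 mm) begins 54 mm behind the grasp point. The pads swing forward as they close: fully open they stand 13 mm farther back than shut.
Start: joints at [-1.379, 0.053, 1.613, -0, 1.476, -0.119], TCP at [0.191, -0.595, 0.239] pointing down, gripper open.
Joint ranges: [-3.01, 3.01], [-1.01, 2.22], [0.06, 2.58], [-1.02, 4.17], [0.09, 2.62], [-3.14, 3.14]. Speed limits (rad/s): [2.57, 2.57, 3.14, 3.14, 3.14, 3.14].

## Interface

Orientations are given as a unit quaternion [w, x, y, z].
In Python, from plant import status, imaging, workorder, manip gives the robot as it stands.
- The arm moves only by the tool carry_out, never from a script. Its argument "moves" is one flat list of numbers, 5 for each row, row after row: the opening, from 0 (shut) to 1 (fully open), then the shift along the tool's x, y, z in cm, then the turn about the tool's x in rad. In form: [claw, tx, ty, tz, twist, claw, tx, ty, tz, twist, ...]. A call has 1 to 12 rows; each row is the pose to reach, as a shift and turn from the pose commanded when the call began, along the tool's axes at that moment; what a row does not reach only later rows make up. A row lasts 1/12 s, in which the tool goes at most 41.7 mm and 7.16 degrees, less where a joint would pass 70% of its speed; a pose out of reach is approached as far as the arm can. A call with a gripper value outside its range is refused whole. The fingers move at their own pace and stop on an object; the grip force is fixed at half the most. Time passes only in rows, so rows that repeat a pose let the fingers close. It gives the time, the measured TCP pose, the force and the opening at its end, in the units of the state.
- status.state(): the state, without advancing time (a new reading comes with each control period).
- imaging.grab_frame(name): name is "scene" or "top" or "wrist"; returns the picture (480x640x3 uint8, red, green, blue); there is no depth.
- imaging.camera_info(name): a dict with "K" (3x3 intrinsics, pixels), "R" (3x3) and "t" (3): a world point X has camera coordinates R X + t. Camera axes: x right, y down, z forward; pixel columns grow to the right and rows downward; lengths in m; the calibration is good to about 2 mm. The wrist camera is an equidistant fisheye: a pixel r from the principal point sees the ray r / f radians off the axis. A picture is of the moment at which its call begins: read the wrist's pose just before it. camera_info takes no time and is no camera call; for the wrist camera it gives the pose at the moment of the call.
- workorder.job_done(): hands the job in, once; it reports no verdict.
The state is a dict: "time": time; "joint_pos": joint angles; "joint_vel": joint speeds; "joint_efforts": joint torques, N m; "tool_pos": TCP position; "tool_rot": TCP orientation; "contact_force": force on the tool from outside, world axes, zero at the start; "ft_torque": the same for the moment, N m; "gripper_width": opening from 0.0 (shut) to 1.0 (fully open).
Only numpy, scipy, OpenCV 4.12 (cv2) and the standard library are available. Lean on these libraries where they do the work, as an engineer would, in place of code of your own. Each camera call takes 0.05 s, during which the arm holds its last target.

## Working session

There is one attempt and no reset: what is moved stays moved. The work goes in short steps, Python scripts to look and compute and a tool call to move; the robot and the scene stay as the last step left them, time stands still between calls to the robot, and variables do not carry over. Pictures are saved under pics/ and viewed, and the job is handed in when it is done.

Besides the shell and the picture viewer there is one more tool, called as name(argument=value, ...), one argument or row to a line, values as JSON. carry_out: Moves the arm, as the interface text tells. Its arguments: {"type":"object","properties":{"moves":{"type":"array","items":{"type":"number"}}},"required":["moves"]}

```bash
ls; mkdir -p pics
python3 - <<'E'
from plant import status, imaging, workorder, manip
import cv2
s=status.state()
for k,v in s.items(): print(k,v)
print(manip.tcp_to_tips, [a for a in dir(manip) if a[0]!='_'])
for n in ["scene","top","wrist"]:
    ci=imaging.camera_info(n); print(n,ci)
    cv2.imwrite(f"pics/{n}0.png",imaging.grab_frame(n)[:,:,::-1])
E
```

```text
pics
time 0.0
joint_pos [-1.37902450e+00  5.33863042e-02  1.61429700e+00 -3.51250658e-05
  1.47603547e+00 -1.18999414e-01]
joint_vel [ 0.00053441  0.00061347  0.0012778   0.00088708 -0.00124816  0.00017175]
joint_efforts [ 1.18922115e-03 -3.93677008e+01 -3.70177031e+01 -2.54681345e-04
  6.94888717e-03  7.45317152e-06]
tool_pos [ 0.19099353 -0.5944523   0.23804298]
tool_rot [-0.10868297 -0.69854723 -0.11018447  0.69862663]
contact_force [ 0.0725473   0.37493143 -0.19867294]
ft_torque [-0.03581764  0.02717757  0.00466714]
gripper_width 0.9984521057336063
0.008 ['IKError', 'tcp_to_tips']
scene {'K': array([[461.51029989,   0.        , 321.00607191],
       [  0.        , 461.51029989, 237.7933094 ],
       [  0.        ,   0.        ,   1.        ]]), 'R': array([[ 0.54250234,  0.83970681, -0.02415952],
       [ 0.47319847, -0.32922519, -0.81712543],
       [-0.69409972,  0.43186021, -0.57595342]]), 't': array([-0.28911743, -0.15644981,  1.26881785])}
top {'K': array([[440.18366298,   0.        , 316.53617232],
       [  0.        , 440.18366298, 234.2957414 ],
       [  0.        ,   0.        ,   1.        ]]), 'R': array([[-0.02042836, -0.99889695,  0.04227966],
       [-0.98124627,  0.01192427, -0.19238909],
       [ 0.19167272, -0.04541695, -0.9804075 ]]), 't': array([-0.01966783,  0.57438948,  0.77800686])}
wrist {'K': array([[371.64829954,   0.        , 311.61059602],
       [  0.        , 371.64829954, 244.53205275],
       [  0.        ,   0.        ,   1.        ]]), 'R': array([[ 0.30640659, -0.95190015, -0.00105014],
       [-0.91209139, -0.29390792,  0.28584512],
       [-0.27240466, -0.086627  , -0.95827525]]), 't': array([-0.62482981, -0.03662609,  0.37892865])}
```

View pics/scene0.png

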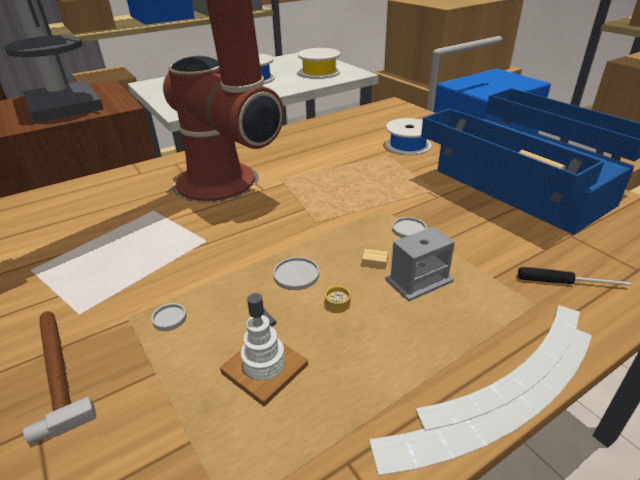

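View pics/top0.png

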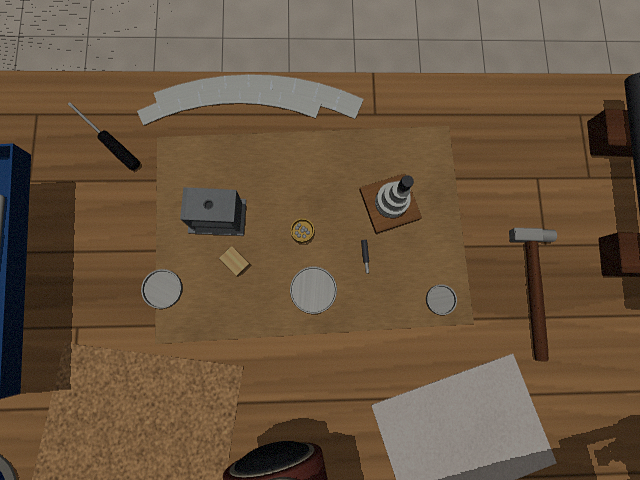

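View pics/wrist0.png

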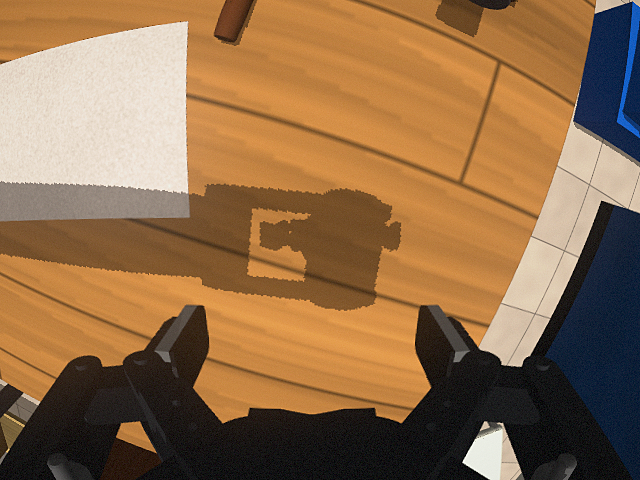

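Run:
```python
import cv2
t=cv2.imread('pics/top0.png');s=cv2.imread('pics/scene0.png')
def crop(im,x0,y0,x1,y1,f,n): cv2.imwrite(n,cv2.resize(im[y0:y1,x0:x1],None,fx=f,fy=f,interpolation=cv2.INTER_CUBIC))
crop(t,130,165,330,315,4,'pics/c1.png'); crop(t,290,165,490,315,4,'pics/c2.png')
crop(s,130,280,330,420,4,'pics/c3.png'); crop(s,260,200,460,320,4,'pics/c4.png')
```

```text
(no output)
```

View pics/c1.png

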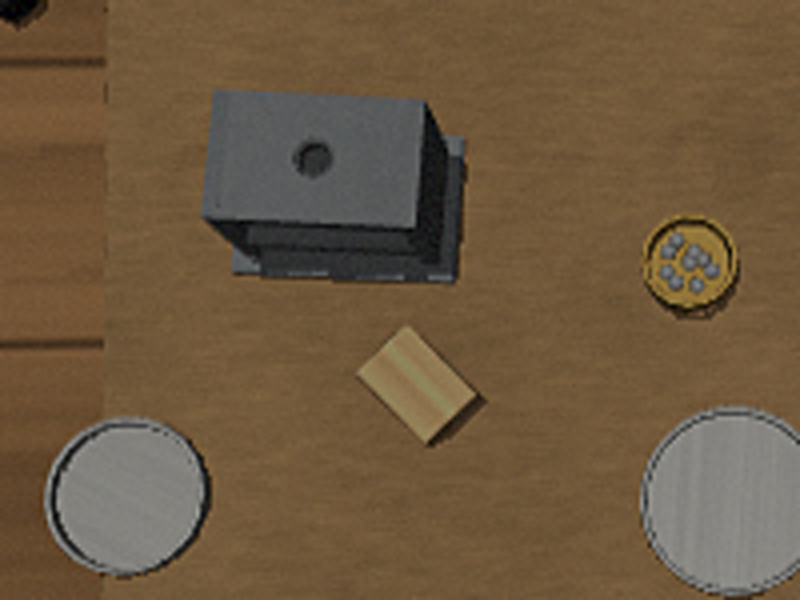

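View pics/c2.png

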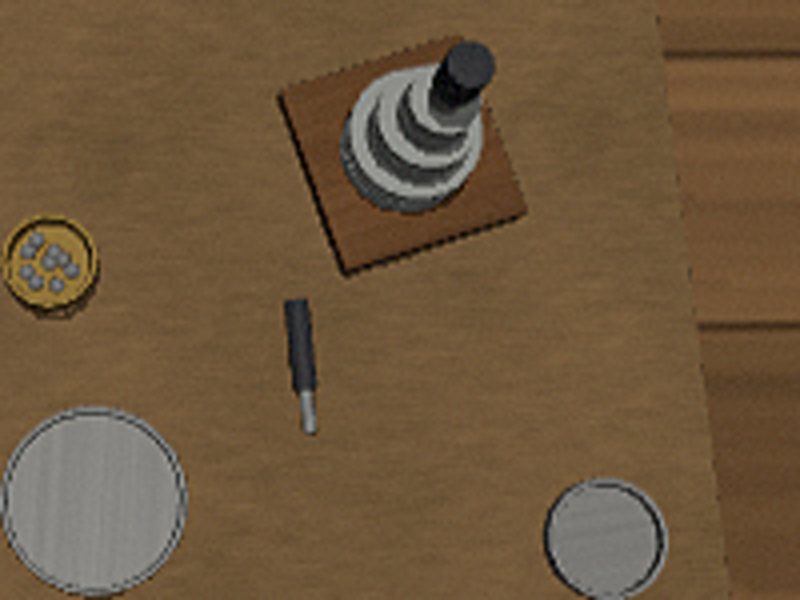

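View pics/c3.png

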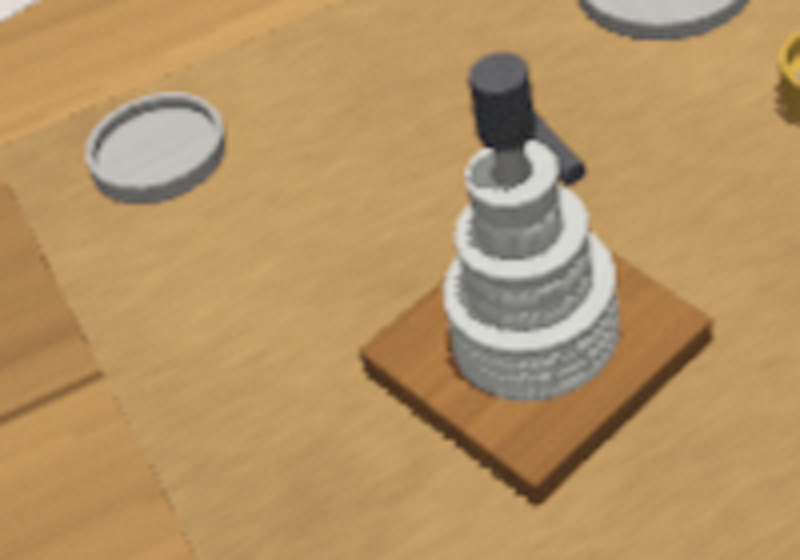

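View pics/c4.png

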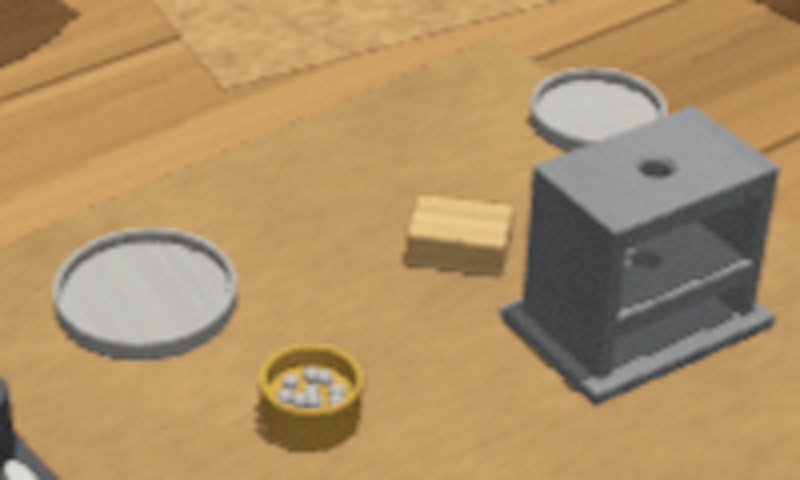

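```bash
cat > h.py <<'E'
import numpy as np, cv2
from plant import status, imaging, workorder, manip
def ray(ci,u,v,fish=False):
    K=np.array(ci['K']);R=np.array(ci['R']);t=np.array(ci['t'])
    p=np.array([[[u,v]]],float)
    if fish:
        d=cv2.fisheye.undistortPoints(p,K,np.zeros(4))[0,0]
    else: d=cv2.undistortPoints(p,K,None)[0,0]
    return -R.T@t, R.T@np.array([d[0],d[1],1.])
def at_z(ci,u,v,z,fish=False):
    c,d=ray(ci,u,v,fish); return c+d*(z-c[2])/d[2]
def proj(ci,X,fish=False):
    X=np.atleast_2d(np.asarray(X,float)); R=np.array(ci['R']);t=np.array(ci['t']);K=np.array(ci['K'])
    rv=cv2.Rodrigues(R)[0]
    if fish: return cv2.fisheye.projectPoints(X[:,None],rv,t.reshape(3,1),K,np.zeros(4))[0][:,0]
    return cv2.projectPoints(X[:,None],rv,t,K,None)[0][:,0]
def circ(c,r,n=72):
    a=np.linspace(0,2*np.pi,n); return np.c_[c[0]+r*np.cos(a),c[1]+r*np.sin(a),np.full(n,c[2])]
def toolR():
    from scipy.spatial.transform import Rotation as Ro
    s=status.state(); q=s['tool_rot']; return Ro.from_quat([q[1],q[2],q[3],q[0]]).as_matrix(), np.array(s['tool_pos']), s
E
python3 - <<'E'
from h import *
T=imaging.camera_info('top');S=imaging.camera_info('scene')
c1=lambda u,v:(130+(u+.5)/4-.5,165+(v+.5)/4-.5)
c2=lambda u,v:(290+(u+.5)/4-.5,165+(v+.5)/4-.5)
c3=lambda u,v:(130+(u+.5)/4-.5,280+(v+.5)/4-.5)
c4=lambda u,v:(260+(u+.5)/4-.5,200+(v+.5)/4-.5)
for n,a,b,z in [('bore',c1(313,158),c4(656,169),.095),('dm',c1(128,497),c4(599,106),.012),('dl',c2(94,501),c4(146,286),.012),('ds',c2(606,538),c3(155,140),.012),('head',c2(471,66),c3(500,71),.155),('tin',c2(52,263),c4(311,380),.026)]:
    print(n,at_z(T,*a,z).round(4),at_z(S,*b,z).round(4))
R,p,s=toolR();print(R.round(3))
E
```

```text
bore [0.6245 0.1685 0.095 ] [0.627  0.1673 0.095 ]
dm [0.4794 0.269  0.012 ] [0.4835 0.2701 0.012 ]
dl [ 0.4724 -0.0222  0.012 ] [ 0.4765 -0.0223  0.012 ]
ds [ 0.4499 -0.2734  0.012 ] [ 0.4523 -0.2743  0.012 ]
head [ 0.6461 -0.183   0.155 ] [ 0.6491 -0.182   0.155 ]
tin [ 0.5881 -0.0032  0.026 ] [ 0.5928 -0.0024  0.026 ]
[[-0.     0.306 -0.952]
 [ 0.002 -0.952 -0.306]
 [-1.    -0.002 -0.   ]]
```

carry_out(
  moves=[1,-2,-4,-9,0.1,1,-2,-8,-18,0.2,1,-2,-12,-27,0.31,1,-2,-16,-36,0.311,1,-2,-20,-45,0.311,1,-2,-23,-52,0.311,1,-2,-25.2,-56,0.311,1,-2,-25.2,-56,0.311,1,-2,-25.2,-56,0.311,1,-2,-25.2,-56,0.311,1,-2,-25.2,-56,0.311,1,-2,-25.2,-56,0.311],
)

```text
time: 1.15
tool_pos: [0.5631, -0.2594, 0.2576]
tool_rot: [0.0, -0.707, -0.0, 0.707]
contact_force: [1.1, 0.0, 0.1]
gripper_width: 1.003
```

carry_out(
  moves=[1,0,-2.5,-2.8,0,1,0,-4.5,-5,0,1,0,-5,-6,0,1,0,-5,-6,0,1,0,-5,-6,0,1,0,-5,-6,0],
)

```text
time: 1.65
tool_pos: [0.6211, -0.2123, 0.2576]
tool_rot: [0.0, -0.707, 0.001, 0.707]
contact_force: [0.3, 0.1, -0.1]
gripper_width: 1.002
```

Run:
```python
from h import *
R,p,s=toolR();print(p.round(4),R.round(4).tolist(),s['time'])
ci=imaging.camera_info('wrist'); im=imaging.grab_frame('wrist')
print((-ci['R'].T@ci['t']).round(4),ci['R'].round(3).tolist())
cv2.imwrite('pics/w1.png',im[:,:,::-1])
```

```text
[ 0.6211 -0.2123  0.2576] [[-0.0009, -0.0015, -1.0], [-0.0002, -1.0, 0.0015], [-1.0, 0.0002, 0.0009]] 1.65
[ 0.6949 -0.2126  0.3922] [[-0.001, -1.0, 0.001], [-0.958, 0.001, 0.287], [-0.287, -0.001, -0.958]]
```

View pics/w1.png

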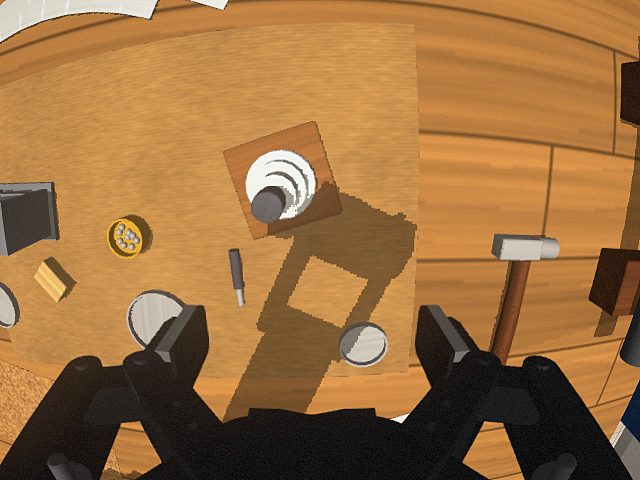

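Run:
```python
from h import *
ci=imaging.camera_info('wrist'); im=cv2.imread('pics/w1.png')
for n,u,v,z in [('head',267.5,204,.155),('dl',157,320,.012),('ds',363,344,.012),('tin',127,238,.026),('large top',281,181,.045)]:
    print(n,at_z(ci,u,v,z,True).round(4))
o=cv2.resize(im[100:400,80:400],None,fx=2.5,fy=2.5,interpolation=cv2.INTER_CUBIC)
def dr(c,r,col):
    q=(proj(ci,circ(c,r),True)-[80,100]+.5)*2.5-.5
    cv2.polylines(o,[q.round().astype(int).reshape(-1,1,2)],True,col,1)
h=at_z(ci,267.5,204,.155,True)[:2]
dr([*h,.155],.011,(0,255,0)); dr([*h,.045],.033,(0,255,0)); dr([*h,.075],.025,(0,255,0)); dr([*h,.105],.017,(0,255,0))
dl=at_z(ci,157,320,.012,True); ds=at_z(ci,363,344,.012,True)
dr(dl,.046,(255,0,0)); dr(ds,.03,(255,0,0))
cv2.imwrite('pics/o1.png',o)
```

```text
head [ 0.6514 -0.1843  0.155 ]
dl [ 0.4843 -0.0224  0.012 ]
ds [ 0.4562 -0.2746  0.012 ]
tin [ 0.5932 -0.007   0.026 ]
large top [ 0.6532 -0.1844  0.045 ]
```

View pics/o1.png

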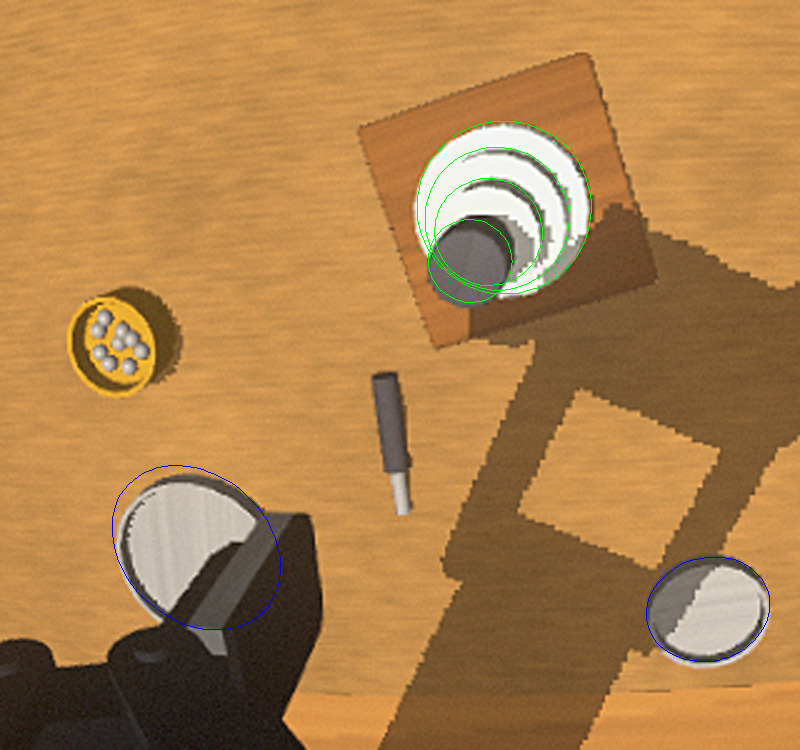

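carry_out(
  moves=[1,0,-2.9,-2.9,0,1,1,-2.9,-2.9,0,1,4,-2.9,-2.9,0,1,7,-2.9,-2.9,0,1,9,-2.9,-2.9,0,1,10.5,-2.9,-2.9,0,1,11.5,-2.9,-2.9,0,1,12.3,-2.9,-2.9,0,1,12.5,-2.9,-2.9,0,1,12.5,-2.9,-2.9,0,1,12.5,-2.9,-2.9,0],
)

```text
time: 2.62
tool_pos: [0.6518, -0.1827, 0.1344]
tool_rot: [0.0, 0.708, -0.0, -0.706]
contact_force: [-0.9, -0.5, 0.0]
gripper_width: 1.0
```

```bash
cat > snap.py <<'E'
import sys
from h import *
R,p,s=toolR();print(p.round(4),R.round(4).tolist(),s['time'],s['gripper_width'],s['contact_force'].round(2))
for a in sys.argv[1:]:
    n,name=a.split(':')
    ci=imaging.camera_info(n); im=imaging.grab_frame(n)
    cv2.imwrite(f'pics/{name}.png',im[:,:,::-1]); np.savez(f'pics/{name}.npz',K=ci['K'],R=ci['R'],t=ci['t'],p=p,tR=R)
E
python3 snap.py wrist:w2 scene:s2
```

```text
[ 0.6518 -0.1827  0.1344] [[0.0022, -0.0003, -1.0], [-0.0009, -1.0, 0.0003], [-1.0, 0.0009, -0.0022]] 2.6167 0.9999728755684965 [-0.87 -0.53  0.02]
```

View pics/w2.png

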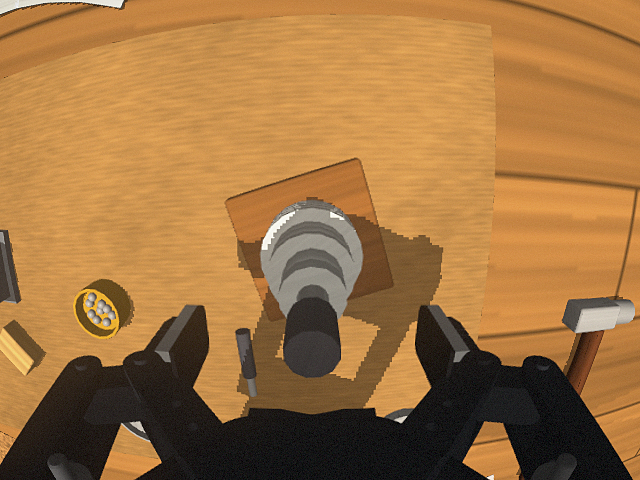

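View pics/s2.png

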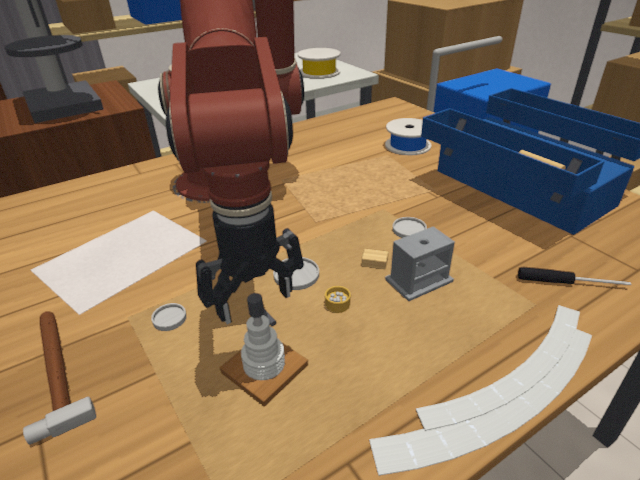

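Run:
```python
from h import *
d=dict(np.load('pics/w2.npz')); im=cv2.imread('pics/w2.png')
for x in (.6465,.6505,.6545):
    c=circ([x,-.1825,.155],.011); q=proj(d,c,True); print(x,q.min(0),q.max(0))
    q=proj(d,circ([x,-.1825,.045],.033),True);print('  L',q.min(0),q.max(0))
o=cv2.resize(im[180:400,190:430],None,fx=3,fy=3,interpolation=cv2.INTER_CUBIC)
for z,r in ((.155,.011),(.125,.011),(.045,.033),(.105,.017)):
    q=(proj(d,circ([.6505,-.1825,z],r),True)-[190,180]+.5)*3-.5
    cv2.polylines(o,[q.round().astype(int).reshape(-1,1,2)],True,(0,255,0),1)
q=(proj(d,[[*d['p']]],True)-[190,180]+.5)*3-.5
cv2.circle(o,tuple(int(v) for v in q[0]),3,(0,0,255),-1)
cv2.imwrite('pics/o2.png',o)
```

```text
0.6465 [280.24180696 336.25513947] [340.03184815 384.7932349 ]
  L [259.17867408 212.27250206] [361.81367425 309.24231835]
0.6505 [279.81480332 326.47876424] [340.42519943 376.60473513]
  L [258.91307209 205.88790312] [362.07173936 303.89344579]
0.6545 [279.38920997 316.40734934] [340.81744983 368.13668664]
  L [258.65385859 199.46229208] [362.32372159 298.46966558]
```

View pics/o2.png

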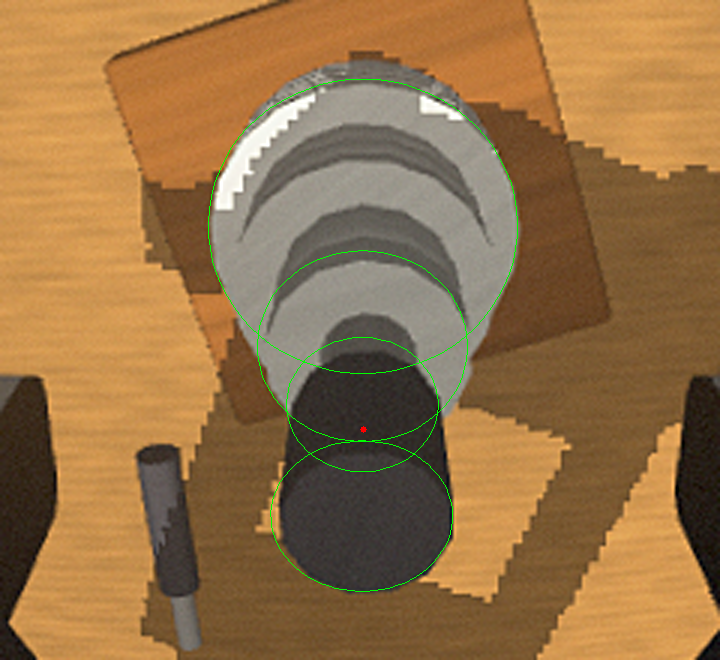

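carry_out(
  moves=[1,0.4,0,0,0,0.6,0.4,0,0,0,0.2,0.4,0,0,0,0,0.4,0,0,0,0,0.4,0,0,0,0,0.4,0,0,0,0,0.4,0,0,0,0,0.4,0,0,0,0,0.4,0,0,0,0,0.4,0,0,0],
)

```text
time: 3.55
tool_pos: [0.6511, -0.1824, 0.1291]
tool_rot: [0.0, 0.707, -0.0, -0.707]
contact_force: [0.0, -0.5, 1.6]
gripper_width: 0.242
```

```bash
python3 snap.py wrist:w3
```

```text
[ 0.6511 -0.1824  0.1291] [[0.0003, -0.0002, -1.0], [-0.0003, -1.0, 0.0002], [-1.0, 0.0003, -0.0003]] 3.55 0.24152698671195907 [ 0.03 -0.54  1.64]
```

View pics/w3.png

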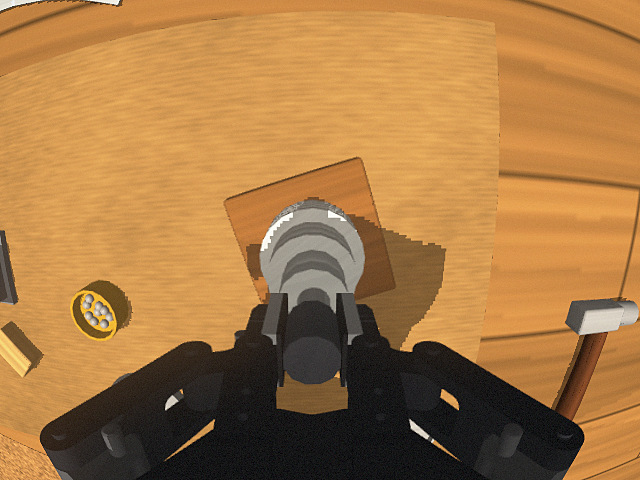

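carry_out(
  moves=[0,-0.7,0,0,0,0,-1.7,0,0,0,0,-2.9,0,0,0,0,-4.1,0,0,0,0,-5.3,0,0,0,0,-6.5,0,0,0,0,-7.7,0,0,0,0,-8.9,0,0,0,0,-10.1,0,0,0,0,-11.3,0,0,0,0,-12.3,0,0,0,0,-12.5,0,0,0],
)

```text
time: 4.6
tool_pos: [0.652, -0.1826, 0.2571]
tool_rot: [0.0, 0.708, -0.001, -0.706]
contact_force: [-1.1, 0.3, -0.9]
gripper_width: 0.242
```

```bash
python3 snap.py wrist:w4 scene:s4 top:t4
```

```text
[ 0.652  -0.1826  0.2571] [[0.0038, -0.0002, -1.0], [-0.0015, -1.0, 0.0002], [-1.0, 0.0015, -0.0038]] 4.6 0.24154229516248635 [-1.15  0.32 -0.94]
```

View pics/w4.png

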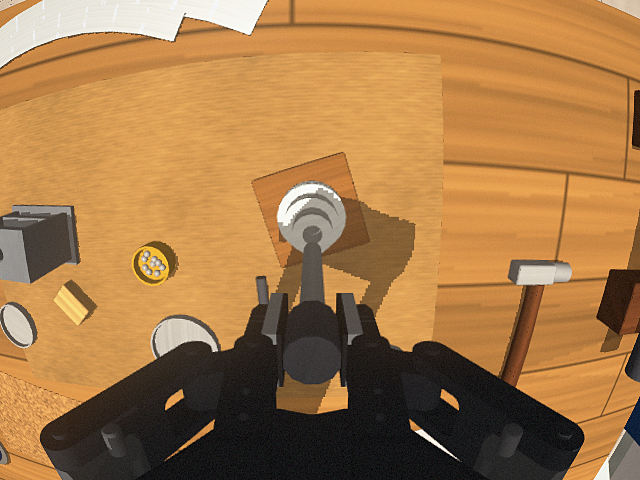

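View pics/s4.png

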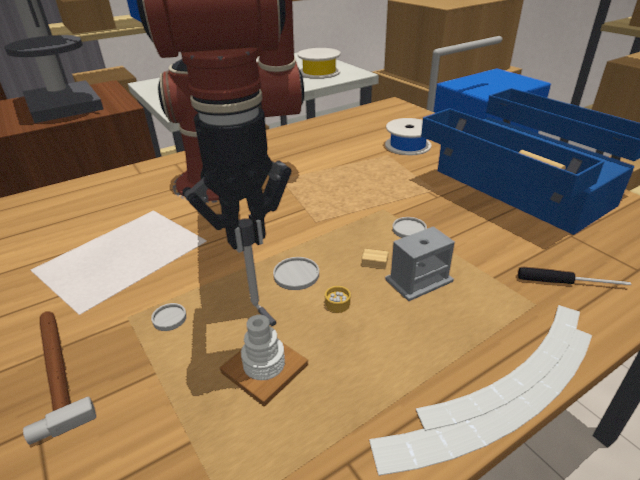

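View pics/t4.png

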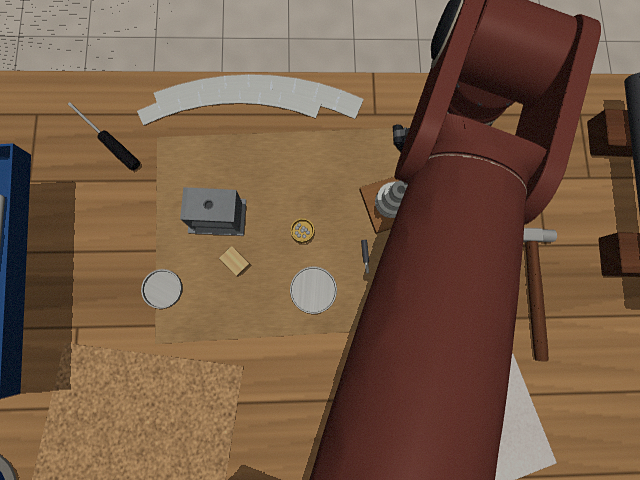

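Run:
```python
from h import *
w=dict(np.load('pics/w4.npz'));s=dict(np.load('pics/s4.npz'))
p=w['p']
for n,im,d,f,(x0,y0,x1,y1),k in (('w',cv2.imread('pics/w4.png'),w,True,(240,180,400,400),3),('s',cv2.imread('pics/s4.png'),s,False,(200,200,330,390),3)):
    o=cv2.resize(im[y0:y1,x0:x1],None,fx=k,fy=k,interpolation=cv2.INTER_CUBIC)
    hz=p[2]+.011
    for z,r in ((hz+.015,.011),(hz-.015,.011),(hz-.116,.006),(hz-.125,.003),(.105,.017),(.105,.008),(.075,.025),(.045,.033)):
        q=(proj(d,circ([p[0],p[1],z],r),f)-[x0,y0]+.5)*k-.5
        cv2.polylines(o,[q.round().astype(int).reshape(-1,1,2)],True,(0,255,0) if z>.11 else (0,0,255),1)
    cv2.imwrite(f'pics/o4{n}.png',o)
```

```text
(no output)
```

View pics/o4w.png

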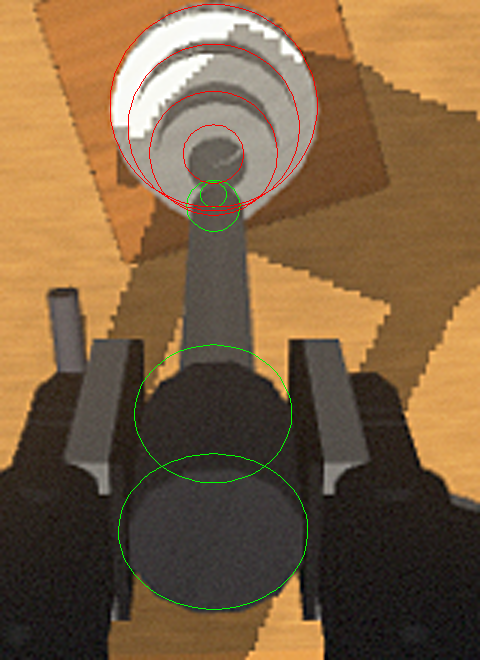

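View pics/o4s.png

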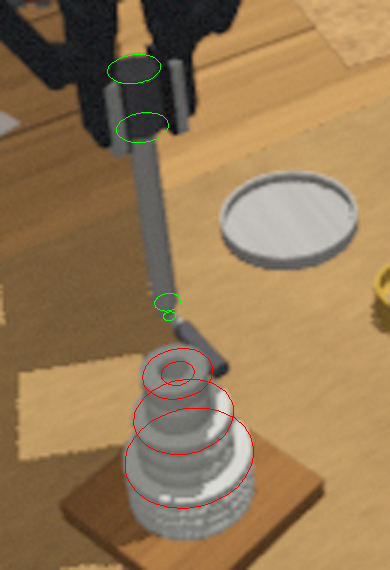

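```bash
python3 snap.py wrist:w5 scene:s5
python3 - <<'E'
from h import *
w=dict(np.load('pics/w5.npz'));s=dict(np.load('pics/s5.npz'))
p=w['p']
for n,im,d,f,(x0,y0,x1,y1),k in (('w',cv2.imread('pics/w5.png'),w,True,(260,180,370,280),6),('s',cv2.imread('pics/s5.png'),s,False,(210,200,310,300),6)):
    o=cv2.resize(im[y0:y1,x0:x1],None,fx=k,fy=k,interpolation=cv2.INTER_CUBIC)
    hz=p[2]+.011
    for z,r in ((hz+.015,.011),(hz-.015,.011),(hz-.116,.006),(hz-.125,.003),(.105,.017),(.105,.008),(.075,.025),(.045,.033)):
        q=(proj(d,circ([p[0],p[1],z],r),f)-[x0,y0]+.5)*k-.5
        cv2.polylines(o,[q.round().astype(int).reshape(-1,1,2)],True,(0,255,0) if z>.11 else (0,0,255),1)
    cv2.imwrite(f'pics/o5{n}.png',o)
E
```

```text
[ 0.6509 -0.1822  0.2537] [[-0.0002, -0.0002, -1.0], [0.0001, -1.0, 0.0002], [-1.0, -0.0001, 0.0002]] 4.75 0.23657773670750654 [ 0.33  0.36 -1.1 ]
```

View pics/o5w.png

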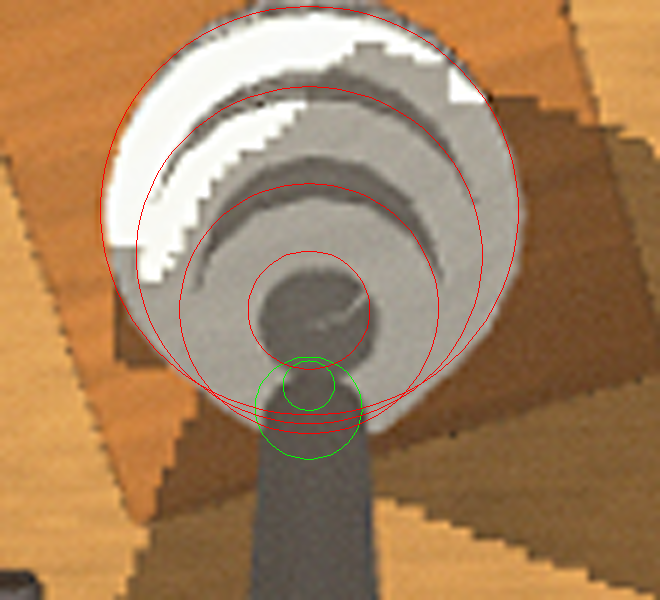

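View pics/o5s.png

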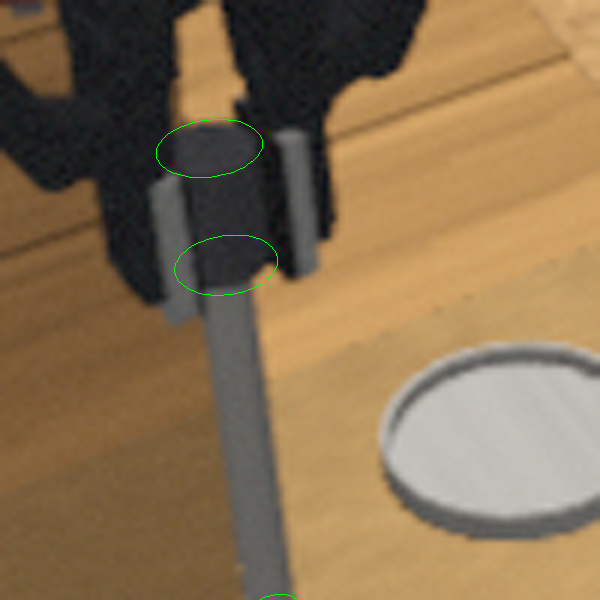

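carry_out(
  moves=[0,0,-1,0,0,0,0,-3,0.2,0,0,0,-6.5,0.4,0,0,0,-10.3,0.7,0,0,0,-14.1,1,0,0,0,-17.9,1.3,0,0,0,-21.7,1.6,0,0,0,-25.5,1.9,0,0,0,-29.2,2.1,0,0,0,-32.2,2.2,0,0,0,-34.2,2.2,0,0,0,-35,2.2,0],
)

```text
time: 5.85
tool_pos: [0.628, 0.1714, 0.2531]
tool_rot: [-0.001, -0.707, -0.002, 0.708]
contact_force: [-1.0, -0.1, -0.8]
gripper_width: 0.239
```

carry_out(
  moves=[0,0,0,0,0,0,0,0,0,0,0,0,0,0,0,0,0,0,0,0,0,0,0,0,0],
)

```text
time: 6.27
tool_pos: [0.6293, 0.1664, 0.2539]
tool_rot: [0.001, -0.707, 0.001, 0.707]
contact_force: [-1.4, 0.5, -0.9]
gripper_width: 0.236
```

```bash
python3 snap.py wrist:w6 scene:s6
cat > ov.py <<'E'
import sys
from h import *
# ov.py name fish(0/1) x0 y0 x1 y1 k  then circles "x,y,z,r"
n,f=sys.argv[1],int(sys.argv[2]); x0,y0,x1,y1,k=map(int,sys.argv[3:8])
d=dict(np.load(f'pics/{n}.npz')); im=cv2.imread(f'pics/{n}.png')
o=cv2.resize(im[y0:y1,x0:x1],None,fx=k,fy=k,interpolation=cv2.INTER_CUBIC)
for a in sys.argv[8:]:
    x,y,z,r=map(float,a.split(','))
    q=(proj(d,circ([x,y,z],r),f)-[x0,y0]+.5)*k-.5
    cv2.polylines(o,[q.round().astype(int).reshape(-1,1,2)],True,(0,255,0),1)
cv2.imwrite(f'pics/ov_{n}.png',o)
E
python3 ov.py w6 1 230 140 390 300 5 .629,.168,.095,.0095 .629,.168,.095,.0075 .629,.168,.1397,.003 .629,.168,.1487,.006
```

```text
[0.6293 0.1664 0.2539] [[-0.0, -0.002, -1.0], [-0.0002, -1.0, 0.002], [-1.0, 0.0002, 0.0]] 6.2667 0.23602718535555478 [-1.4   0.46 -0.89]
```

View pics/w6.png

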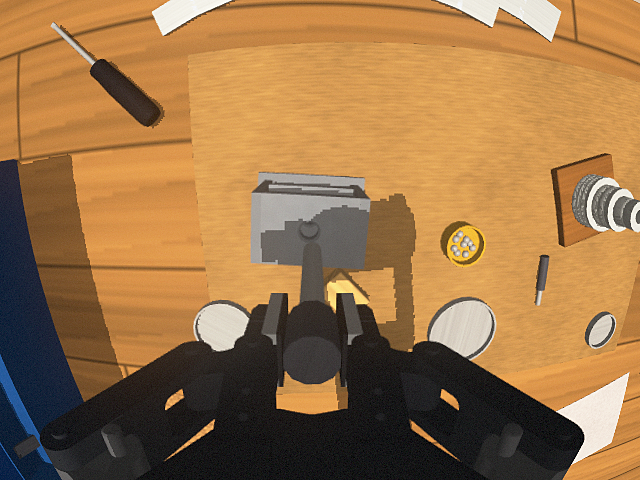

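View pics/ov_w6.png

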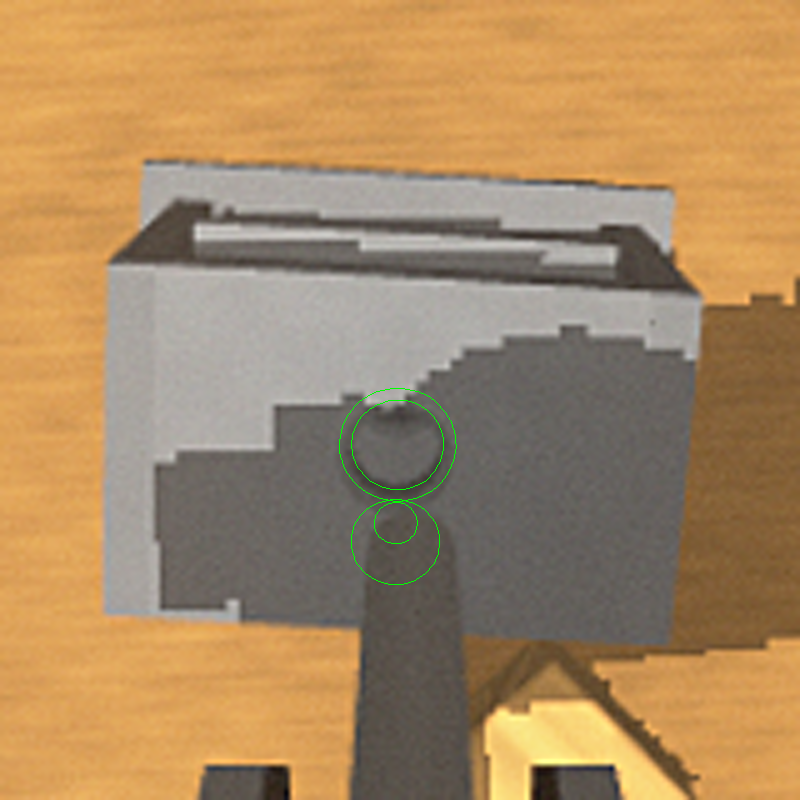

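Run:
```python
from h import *
d=dict(np.load('pics/w6.npz')); im=cv2.imread('pics/w6.png')
x0,y0,x1,y1=280,205,345,265;k=11
g=cv2.cvtColor(im,cv2.COLOR_BGR2GRAY)[y0:y1,x0:x1].astype(float)
g=np.clip((g-60)*3.2,0,255).astype(np.uint8)
o=cv2.cvtColor(cv2.resize(g,None,fx=k,fy=k,interpolation=cv2.INTER_CUBIC),cv2.COLOR_GRAY2BGR)
def D(x,y,z,r,c):
    q=(proj(d,circ([x,y,z],r),1)-[x0,y0]+.5)*k-.5
    cv2.polylines(o,[q.round().astype(int).reshape(-1,1,2)],True,c,1)
D(.629,.168,.095,.0095,(0,255,0));D(.629,.168,.093,.0075,(0,255,0))
D(.6293,.1664,.1399,.003,(0,0,255));D(.6293,.1664,.1489,.006,(0,0,255))
cv2.imwrite('pics/b6.png',o)
```

```text
(no output)
```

View pics/b6.png

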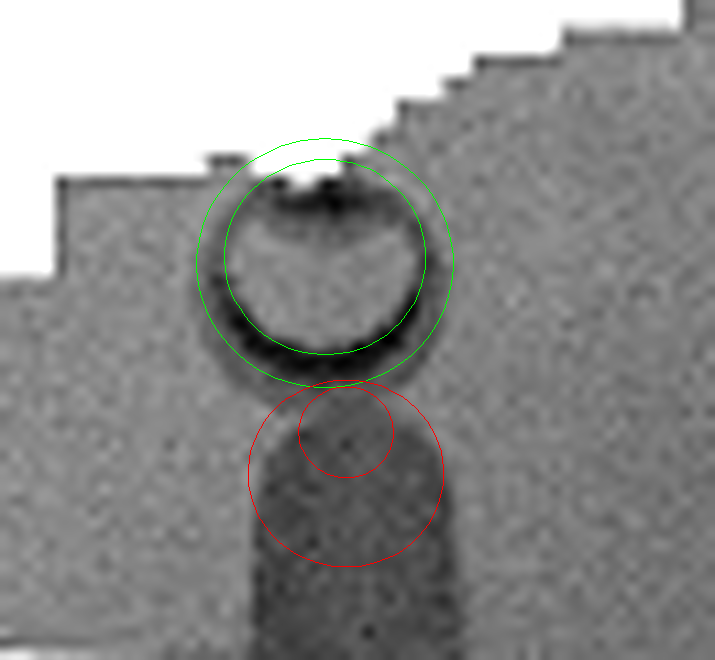

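carry_out(
  moves=[0,1,-0.05,0.06,0,0,2,-0.05,0.06,0,0,3,-0.05,0.06,0,0,3.6,-0.05,0.06,0,0,3.8,-0.05,0.06,0,0,3.8,-0.05,0.06,0,0,3.8,-0.05,0.06,0,0,3.8,-0.05,0.06,0,0,3.8,-0.05,0.06,0],
)

```text
time: 7.12
tool_pos: [0.6289, 0.1684, 0.2168]
tool_rot: [-0.0, 0.708, 0.0, -0.707]
contact_force: [-0.5, 0.0, -1.3]
gripper_width: 0.236
```

```bash
python3 snap.py wrist:w7 scene:s7;  python3 - <<'E'
from h import *
d=dict(np.load('pics/w7.npz')); im=cv2.imread('pics/w7.png'); p=d['p']
x0,y0,x1,y1=270,215,350,285;k=9
g=cv2.cvtColor(im,cv2.COLOR_BGR2GRAY)[y0:y1,x0:x1].astype(float)
g=np.clip((g-50)*3.2,0,255).astype(np.uint8)
o=cv2.cvtColor(cv2.resize(g,None,fx=k,fy=k,interpolation=cv2.INTER_CUBIC),cv2.COLOR_GRAY2BGR)
def D(x,y,z,r,c):
    q=(proj(d,circ([x,y,z],r),1)-[x0,y0]+.5)*k-.5
    cv2.polylines(o,[q.round().astype(int).reshape(-1,1,2)],True,c,1)
D(.628,.168,.095,.0095,(0,255,0));D(.628,.168,.093,.0075,(0,255,0))
D(p[0],p[1],p[2]-.114,.003,(0,0,255));D(p[0],p[1],p[2]-.105,.006,(0,0,255))
cv2.imwrite('pics/b7.png',o)
s=cv2.imread('pics/s7.png'); cv2.imwrite('pics/c7.png',cv2.resize(s[190:310,350:490],None,fx=5,fy=5,interpolation=cv2.INTER_CUBIC))
E
```

```text
[0.6289 0.1684 0.2168] [[0.0014, -0.0001, -1.0], [0.0003, -1.0, 0.0001], [-1.0, -0.0003, -0.0014]] 7.1167 0.23594352904702448 [-0.52  0.   -1.33]
```

View pics/b7.png

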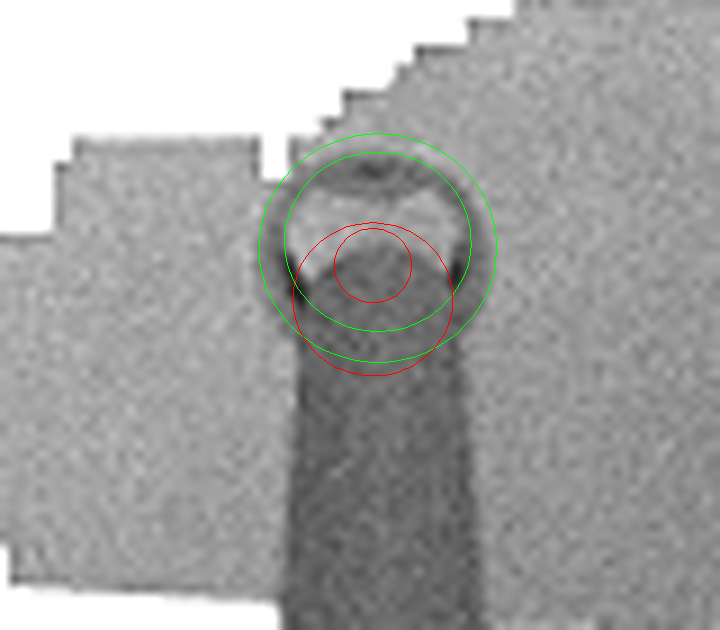

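View pics/c7.png

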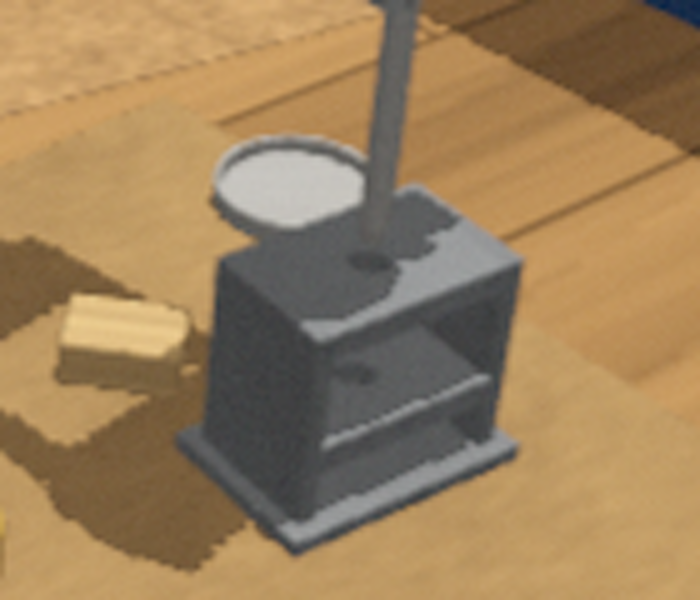

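carry_out(
  moves=[0,0.4,0,0,0,0,0.8,0,0,0,0,1.2,0,0,0,0,1.6,0,0,0,0,2,0,0,0,0,2.4,0,0,0,0,2.8,0,0,0,0,3,0,0,0,0,3,0,0,0,0,3,0,0,0],
)

```text
time: 8.05
tool_pos: [0.6285, 0.1682, 0.1858]
tool_rot: [0.0, -0.707, 0.0, 0.707]
contact_force: [0.7, -0.2, -1.9]
gripper_width: 0.242
```

```bash
python3 snap.py wrist:w8 scene:s8;  python3 - <<'E'
from h import *
im=cv2.imread('pics/w8.png')
g=cv2.convertScaleAbs(cv2.resize(im[190:300,250:380],None,fx=6,fy=5,interpolation=cv2.INTER_CUBIC),alpha=1.6)
cv2.imwrite('pics/b8.png',g)
s=cv2.imread('pics/s8.png'); cv2.imwrite('pics/c8.png',cv2.resize(s[190:310,350:490],None,fx=5,fy=5,interpolation=cv2.INTER_CUBIC))
E
```

```text
[0.6285 0.1682 0.1858] [[-0.0002, -0.0002, -1.0], [-0.0, -1.0, 0.0002], [-1.0, 0.0, 0.0002]] 8.05 0.24191762369174583 [ 0.66 -0.16 -1.95]
```

View pics/b8.png

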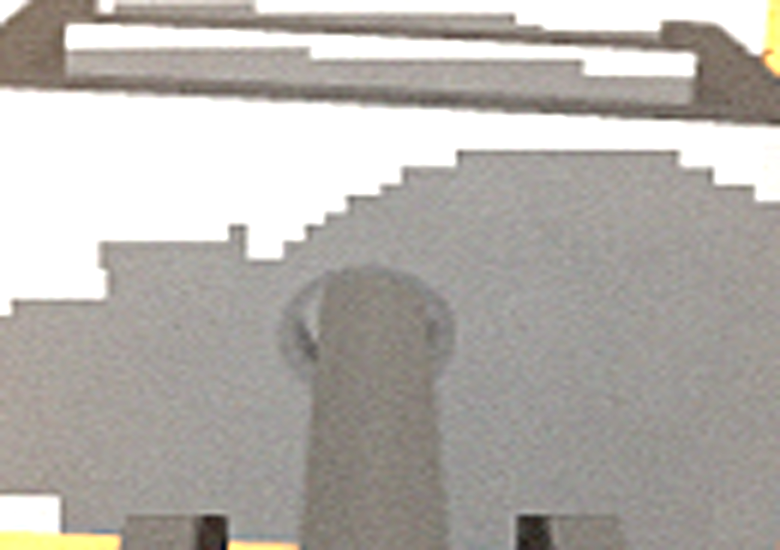

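View pics/c8.png

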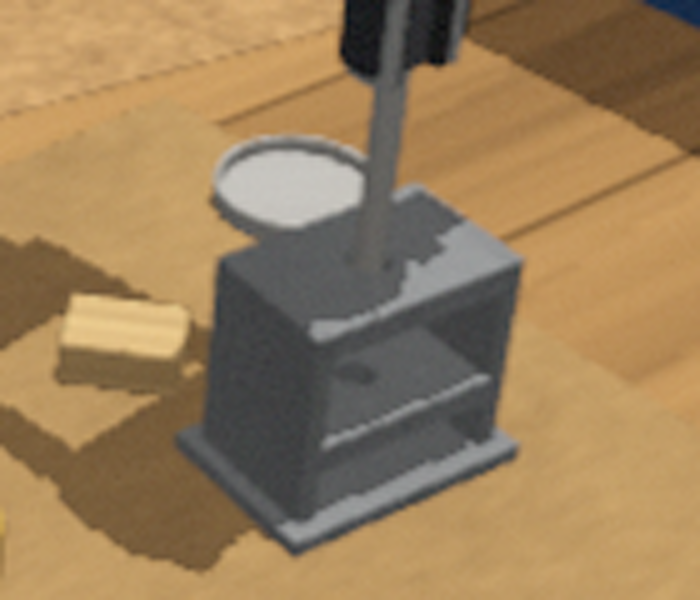

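carry_out(
  moves=[0,0.4,-0.03,0,0,0,0.8,-0.03,0,0,0,1.2,-0.03,0,0,0,1.6,-0.03,0,0,0,2,-0.03,0,0,0,2.4,-0.03,0,0,0,2.8,-0.03,0,0,0,3.2,-0.03,0,0,0,3.6,-0.03,0,0,0,3.6,-0.03,0,0],
)

```text
time: 8.98
tool_pos: [0.6279, 0.1685, 0.1485]
tool_rot: [-0.0, -0.706, 0.0, 0.708]
contact_force: [0.5, 0.4, -1.8]
gripper_width: 0.238
```

carry_out(
  moves=[0,0.4,0,0,0,0,0.8,0,0,0,0,1.2,0,0,0,0,1.6,0,0,0,0,1.9,0,0,0,0,2.2,0,0,0,0,2.4,0,0,0,0,2.5,0,0,0,0,2.55,0,0,0,0,2.55,0,0,0,0,2.55,0,0,0],
)

```text
time: 9.9
tool_pos: [0.6286, 0.1686, 0.1246]
tool_rot: [-0.0, 0.707, -0.0, -0.707]
contact_force: [-0.1, 0.2, -0.7]
gripper_width: 0.238
```

```bash
python3 snap.py wrist:w9 scene:s9;  python3 - <<'E'
from h import *
s=cv2.imread('pics/s9.png'); cv2.imwrite('pics/c9.png',cv2.resize(s[190:310,350:490],None,fx=5,fy=5,interpolation=cv2.INTER_CUBIC))
E
```

```text
[0.6286 0.1686 0.1246] [[0.0003, -0.0002, -1.0], [0.0, -1.0, 0.0002], [-1.0, -0.0, -0.0003]] 9.9 0.23849263010824362 [-0.07  0.2  -0.75]
```

View pics/c9.png

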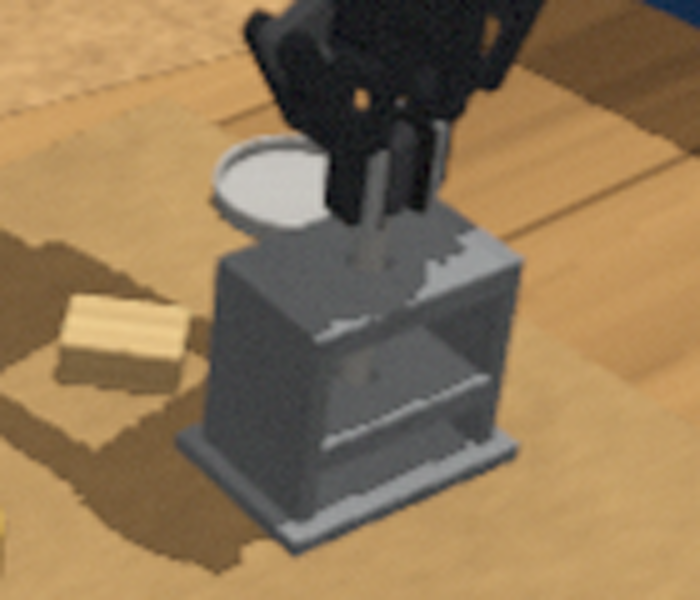

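carry_out(
  moves=[0,0.1,0,0,0,0,0.2,0,0,0,0,0.25,0,0,0,0,0.3,0,0,0,0,0.3,0,0,0,0,0.3,0,0,0],
)

```text
time: 10.5
tool_pos: [0.6288, 0.1686, 0.1221]
tool_rot: [-0.0, 0.707, -0.0, -0.707]
contact_force: [0.9, 0.2, 3.0]
gripper_width: 0.24
```

carry_out(
  moves=[0.3,0,0,0,0,0.5,0,0,0,0,0.7,0,0,0,0,0.7,0,0,0,0,0.7,0,0,0,0,0.7,-1,0,0,0,0.7,-3,0,0,0,0.7,-6,0,0,0,0.7,-9,0,0,0,0.7,-11,0,0,0,0.7,-11,0,0,0,0.7,-11,0,0,0],
)

```text
time: 11.5
tool_pos: [0.6295, 0.1687, 0.2342]
tool_rot: [-0.0, 0.709, 0.0, -0.706]
contact_force: [0.9, 0.4, -1.9]
gripper_width: 0.699
```

```bash
python3 snap.py wrist:w10 scene:s10;  python3 - <<'E'
from h import *
s=cv2.imread('pics/s10.png'); cv2.imwrite('pics/c10.png',cv2.resize(s[190:310,350:490],None,fx=5,fy=5,interpolation=cv2.INTER_CUBIC))
E
```

```text
[0.6295 0.1687 0.2342] [[0.0045, -0.0001, -1.0], [0.0006, -1.0, 0.0001], [-1.0, -0.0006, -0.0045]] 11.5 0.698713781214394 [ 0.86  0.4  -1.94]
```

View pics/c10.png

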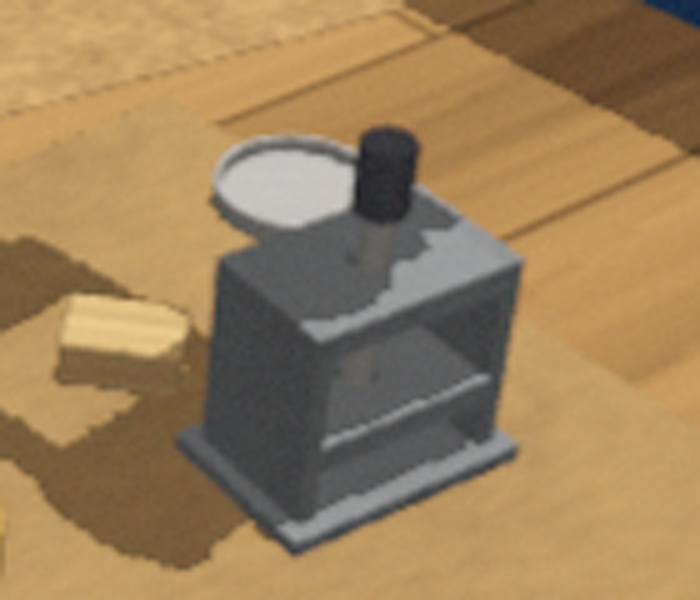

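View pics/w10.png

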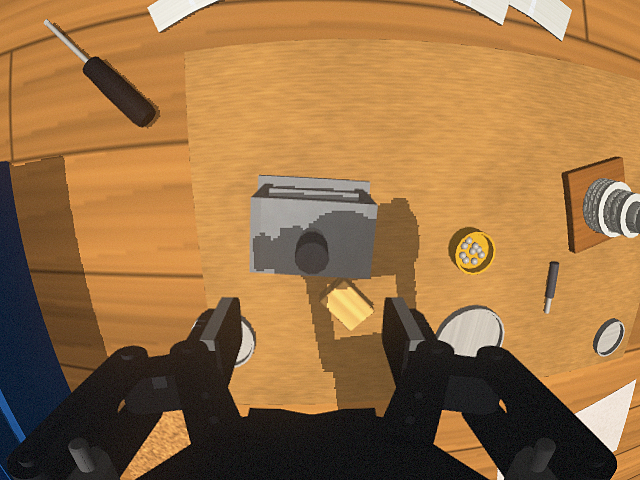

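carry_out(
  moves=[0.7,0,1.5,0,0,0.7,0,4.5,-0.2,0,0.7,0,8.5,-0.5,0,0.7,0,12.5,-0.8,0,0.7,0,16.5,-1.1,0,0.7,0,20.5,-1.4,0,0.7,0,24.5,-1.7,0,0.7,0,28.5,-2,0,0.7,0,32,-2.1,0,0.7,0,34.3,-2.1,0,0.7,0,35.1,-2.1,0,0.7,0,35.1,-2.1,0],
)

```text
time: 12.6
tool_pos: [0.6482, -0.1848, 0.2295]
tool_rot: [0.002, -0.706, 0.001, 0.708]
contact_force: [-0.1, 0.8, 0.6]
gripper_width: 0.701
```

carry_out(
  moves=[0.7,0,0,0,0,0.7,0,0,0,0,0.7,0,0,0,0,0.7,0,0,0,0],
)

```text
time: 12.93
tool_pos: [0.6495, -0.181, 0.2314]
tool_rot: [-0.001, -0.707, -0.001, 0.707]
contact_force: [0.6, 0.1, 0.1]
gripper_width: 0.7
```

```bash
python3 snap.py wrist:w11; python3 ov.py w11 1 240 170 400 330 5 .6505,-.183,.105,.017 .6505,-.183,.105,.008 .6505,-.183,.075,.025 .6505,-.183,.045,.033
```

```text
[ 0.6495 -0.181   0.2314] [[-0.0, 0.0017, -1.0], [0.0002, -1.0, -0.0017], [-1.0, -0.0002, 0.0]] 12.9333 0.6995080663171724 [0.63 0.08 0.06]
```

View pics/ov_w11.png

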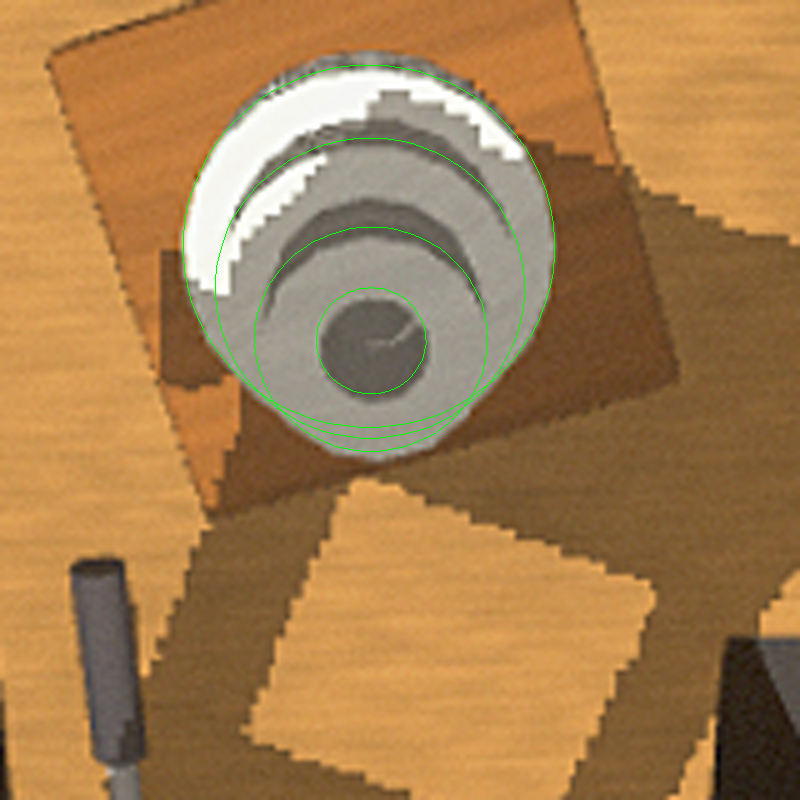

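carry_out(
  moves=[0.7,1.5,0.05,0,0,0.7,4,0.05,0,0,0.7,7,0.05,0,0,0.7,9.5,0.05,0,0,0.7,11.5,0.05,0,0,0.7,13,0.05,0,0,0.7,14,0.05,0,0,0.7,14.3,0.05,0,0,0.7,14.3,0.05,0,0,0.7,14.3,0.05,0,0,0.7,14.3,0.05,0,0],
)

```text
time: 13.9
tool_pos: [0.6506, -0.1834, 0.0904]
tool_rot: [0.0, 0.708, -0.0, -0.706]
contact_force: [-0.2, -0.5, -0.4]
gripper_width: 0.702
```

```bash
python3 snap.py wrist:w12 scene:s12;  python3 - <<'E'
from h import *
s=cv2.imread('pics/s12.png'); cv2.imwrite('pics/c12.png',cv2.resize(s[250:410,190:340],None,fx=5,fy=5,interpolation=cv2.INTER_CUBIC)[:600])
E
```

```text
[ 0.6506 -0.1834  0.0904] [[0.0031, -0.0002, -1.0], [-0.0012, -1.0, 0.0002], [-1.0, 0.0012, -0.0031]] 13.9 0.7015135656360887 [-0.15 -0.47 -0.38]
```

View pics/c12.png

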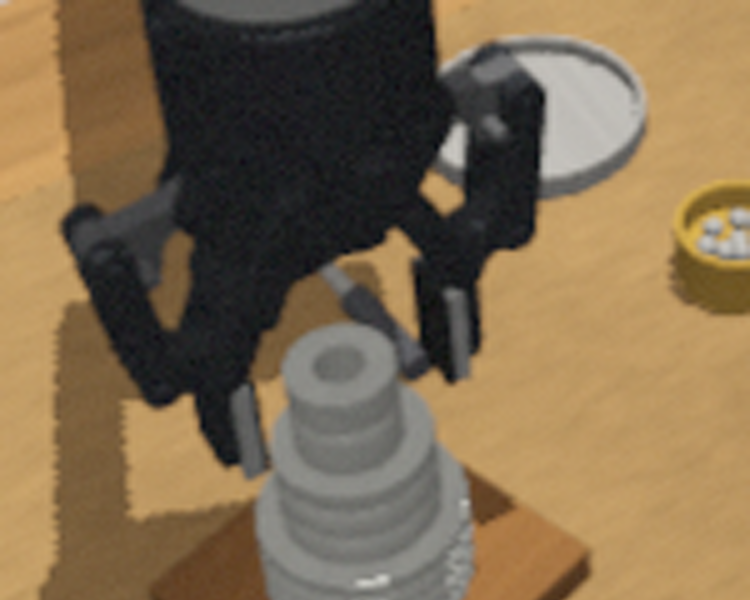

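View pics/w12.png

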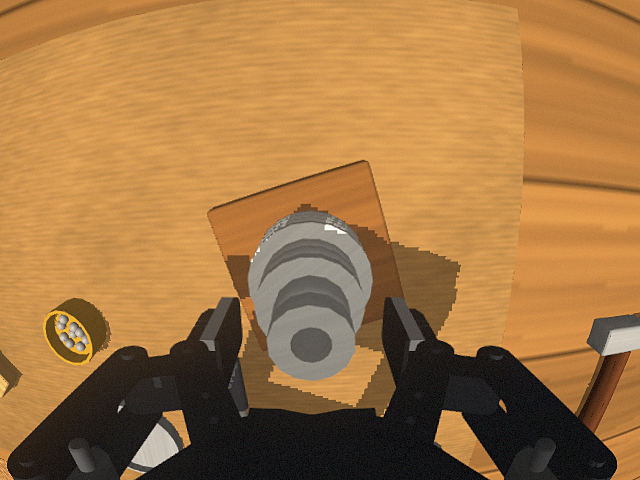

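carry_out(
  moves=[0.5,0,0,0,0,0.3,0,0,0,0,0.1,0,0,0,0,0,0,0,0,0,0,0,0,0,0,0,0,0,0,0,0,0,0,0,0,0,0,0,0,0,0,0,0,0,0,0,0,0,0,0],
)

```text
time: 14.83
tool_pos: [0.6501, -0.1832, 0.0895]
tool_rot: [0.0, 0.708, -0.0, -0.707]
contact_force: [-0.9, 1.2, 5.7]
gripper_width: 0.383
```

carry_out(
  moves=[0,-0.2,0,0,0,0,-0.8,0,0,0,0,-1.8,0,0,0,0,-2.8,0,0,0,0,-3,0,0,0,0,-3,0,0,0,0,-3,0,0,0],
)

```text
time: 15.42
tool_pos: [0.6496, -0.183, 0.1189]
tool_rot: [0.0, 0.707, -0.0, -0.707]
contact_force: [0.2, -0.9, -1.7]
gripper_width: 0.383
```

```bash
python3 snap.py wrist:w13 scene:s13;  python3 - <<'E'
from h import *
s=cv2.imread('pics/s13.png'); cv2.imwrite('pics/c13.png',cv2.resize(s[250:400,190:340],None,fx=4,fy=4,interpolation=cv2.INTER_CUBIC)[:600])
E
```

```text
[ 0.6496 -0.183   0.1189] [[0.0006, -0.0002, -1.0], [-0.0003, -1.0, 0.0002], [-1.0, 0.0003, -0.0006]] 15.4167 0.38342698857657925 [ 0.2  -0.89 -1.73]
```

View pics/c13.png

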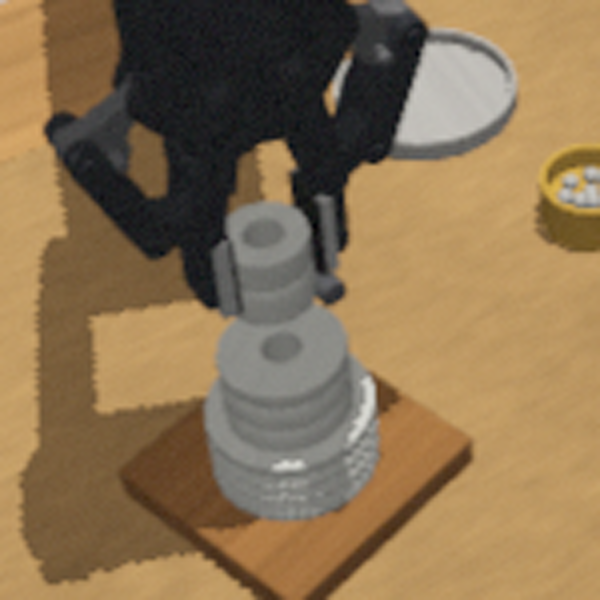

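View pics/w13.png

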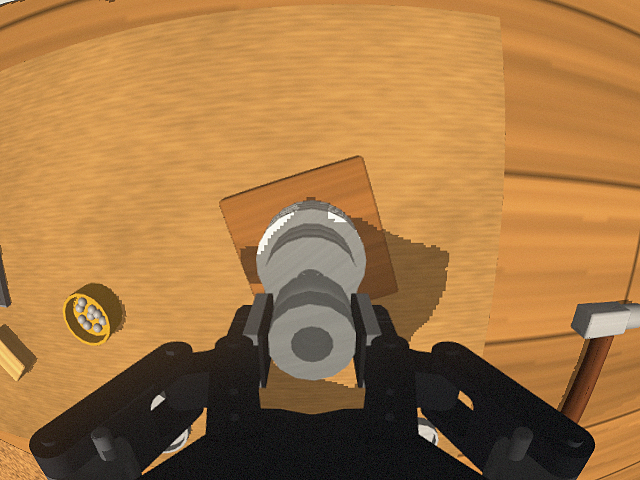

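Run:
```python
from h import *
d=dict(np.load('pics/s13.npz')); im=cv2.imread('pics/s13.png'); p=d['p']
x0,y0,x1,y1=230,290,290,345;k=12
o=cv2.resize(im[y0:y1,x0:x1],None,fx=k,fy=k,interpolation=cv2.INTER_CUBIC)
for z,c in ((p[2]+.0155,(0,0,255)),(p[2]-.0145,(0,0,255)),(p[2]-.008,(0,255,0))):
    q=(proj(d,circ([p[0]-.001,p[1],z],.017),0)-[x0,y0]+.5)*k-.5
    cv2.polylines(o,[q.round().astype(int).reshape(-1,1,2)],True,c,1)
# pad tip lines: from (x±11mm) at y=+-17mm
for sgn in (-1,1):
  for dz,c in ((-.008,(0,255,0)),(-.0145,(255,0,0))):
    q=(proj(d,[[p[0]-.011,p[1]+sgn*.0172,p[2]+dz],[p[0]+.011,p[1]+sgn*.0172,p[2]+dz]],0)-[x0,y0]+.5)*k-.5
    cv2.line(o,tuple(int(v) for v in q[0]),tuple(int(v) for v in q[1]),c,2)
cv2.imwrite('pics/b13.png',o)
```

```text
(no output)
```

View pics/b13.png

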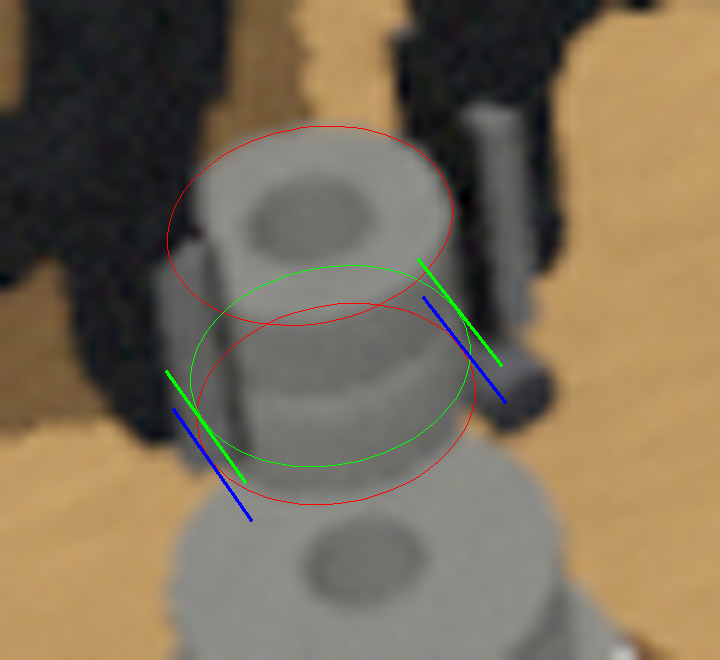

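carry_out(
  moves=[0,-0.3,0.5,1,0,0,-0.8,1.5,3,0,0,-1,3,6,0,0,-1,4.5,9,0,0,-1,6,12,0,0,-1,7.5,15,0,0,-1,8.5,17.5,0,0,-1,9.1,19,0,0,-1,9.1,19.5,0,0,-1,9.1,19.5,0,0,-1,9.1,19.5,0,0,-1,9.1,19.5,0],
)

```text
time: 16.52
tool_pos: [0.4551, -0.2736, 0.1285]
tool_rot: [0.0, 0.707, 0.0, -0.707]
contact_force: [-0.1, -0.4, -0.8]
gripper_width: 0.383
```

```bash
python3 snap.py wrist:w14 scene:s14; python3 ov.py w14 1 220 180 400 360 4 .4545,-.274,.012,.027 .4545,-.274,.012,.03
```

```text
[ 0.4551 -0.2736  0.1285] [[0.0005, 0.0005, -1.0], [-0.0, -1.0, -0.0005], [-1.0, 0.0, -0.0005]] 16.5167 0.38329069404928356 [-0.09 -0.38 -0.76]
```

View pics/ov_w14.png

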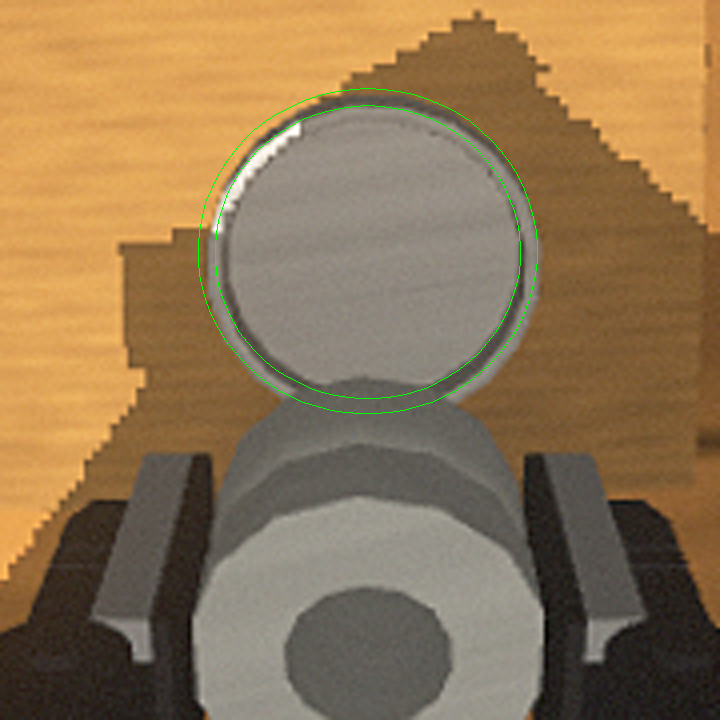

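carry_out(
  moves=[0,1,0.1,0.1,0,0,3,0.1,0.1,0,0,5.5,0.1,0.1,0,0,7.5,0.1,0.1,0,0,9,0.1,0.1,0,0,9.9,0.1,0.1,0,0,10.2,0.1,0.1,0,0,10.3,0.1,0.1,0,0,10.3,0.1,0.1,0,0,10.3,0.1,0.1,0,0,10.3,0.1,0.1,0,0,10.3,0.1,0.1,0],
)

```text
time: 17.62
tool_pos: [0.454, -0.2754, 0.0264]
tool_rot: [0.0, 0.708, -0.0, -0.707]
contact_force: [0.6, 0.1, -0.7]
gripper_width: 0.38
```

```bash
python3 snap.py scene:s15 wrist:w15;  python3 - <<'E'
from h import *
s=cv2.imread('pics/s15.png'); cv2.imwrite('pics/c15.png',cv2.resize(s[270:350,120:230],None,fx=6,fy=6,interpolation=cv2.INTER_CUBIC)[:600])
E
```

```text
[ 0.454  -0.2754  0.0264] [[0.0015, -0.0002, -1.0], [-0.0012, -1.0, 0.0002], [-1.0, 0.0012, -0.0015]] 17.6167 0.37988460876079116 [ 0.57  0.11 -0.65]
```

View pics/c15.png

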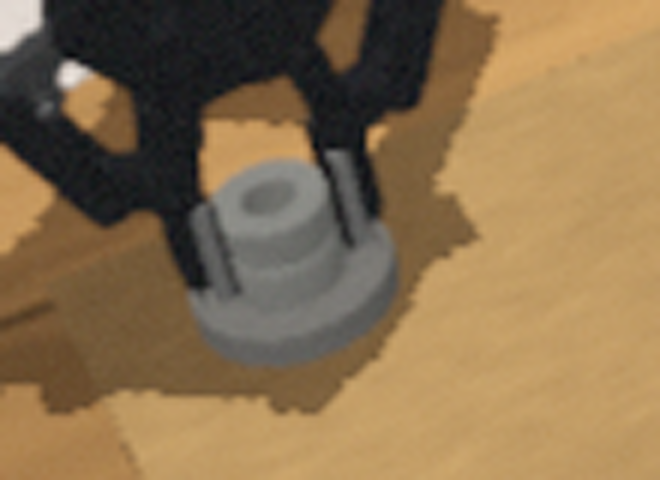

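View pics/w15.png

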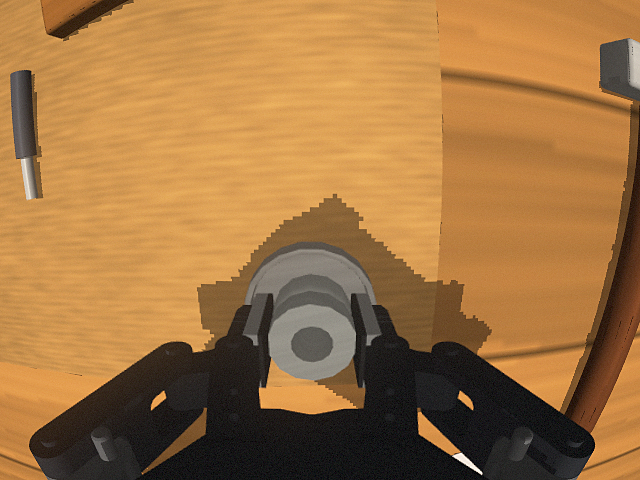

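Well centred. Lower another 4 mm (tips just above the rim) and release, then retract.

carry_out(
  moves=[0,0.2,0,0,0,0,0.35,0,0,0,0,0.35,0,0,0,0,0.35,0,0,0],
)

```text
time: 18.05
tool_pos: [0.4532, -0.2748, 0.0216]
tool_rot: [0.0, -0.707, -0.0, 0.707]
contact_force: [-0.0, 0.6, -1.1]
gripper_width: 0.388
```

carry_out(
  moves=[0.41,0,0,0,0,0.43,0,0,0,0,0.46,0,0,0,0,0.5,0,0,0,0,0.6,0,0,0,0,0.7,-1,0,0,0,0.8,-3,0,0,0,0.8,-6,0,0,0,0.8,-9,0,0,0,0.8,-12,0,0,0,0.8,-14,0,0,0,0.8,-15,0,0,0],
)

```text
time: 19.05
tool_pos: [0.4549, -0.2761, 0.1768]
tool_rot: [0.002, 0.709, -0.002, -0.705]
contact_force: [1.1, -0.3, 0.5]
gripper_width: 0.801
```

```bash
python3 snap.py scene:s16 wrist:w16;  python3 - <<'E'
from h import *
s=cv2.imread('pics/s16.png'); a=cv2.resize(s[290:340,130:210],None,fx=6,fy=6,interpolation=cv2.INTER_CUBIC)
w=cv2.imread('pics/w16.png'); b=cv2.resize(w[150:400,200:440],None,fx=1.2,fy=1.2)
cv2.imwrite('pics/c16.png',np.hstack([a,b]))
E
```

```text
[ 0.4549 -0.2761  0.1768] [[0.0054, -0.0001, -1.0], [-0.0044, -1.0, 0.0001], [-1.0, 0.0044, -0.0054]] 19.05 0.80054719518688 [ 1.06 -0.33  0.47]
```

View pics/c16.png

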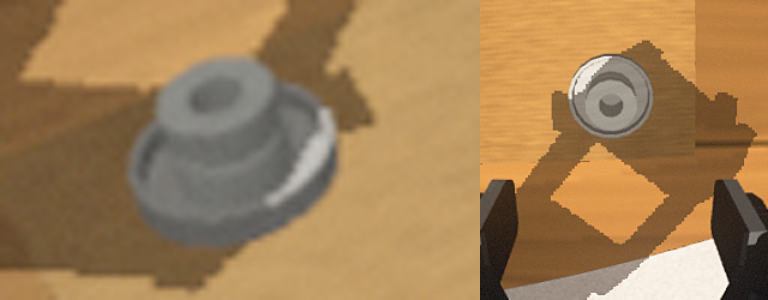

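carry_out(
  moves=[0.9,0,-0.5,-1,0,0.9,0,-1.5,-3,0,0.9,0,-3,-6,0,0.9,0,-4.5,-9,0,0.9,0,-6,-12,0,0.9,0,-7.5,-15,0,0.9,0,-8.6,-17.7,0,0.9,0,-9.2,-19.2,0,0.9,0,-9.2,-19.6,0,0.9,0,-9.2,-19.6,0,0.9,0,-9.2,-19.6,0,0.9,0,-9.2,-19.6,0],
)

```text
time: 20.15
tool_pos: [0.6482, -0.1832, 0.1707]
tool_rot: [0.001, -0.706, 0.0, 0.708]
contact_force: [-0.5, 0.4, 0.1]
gripper_width: 0.904
```

```bash
python3 snap.py wrist:w17; python3 ov.py w17 1 230 180 400 350 4 .650,-.183,.075,.025 .650,-.183,.075,.008 .650,-.183,.045,.033
```

```text
[ 0.6482 -0.1832  0.1707] [[-0.0021, -0.001, -1.0], [0.0007, -1.0, 0.001], [-1.0, -0.0007, 0.0021]] 20.15 0.9043705358969277 [-0.52  0.37  0.09]
```

View pics/ov_w17.png

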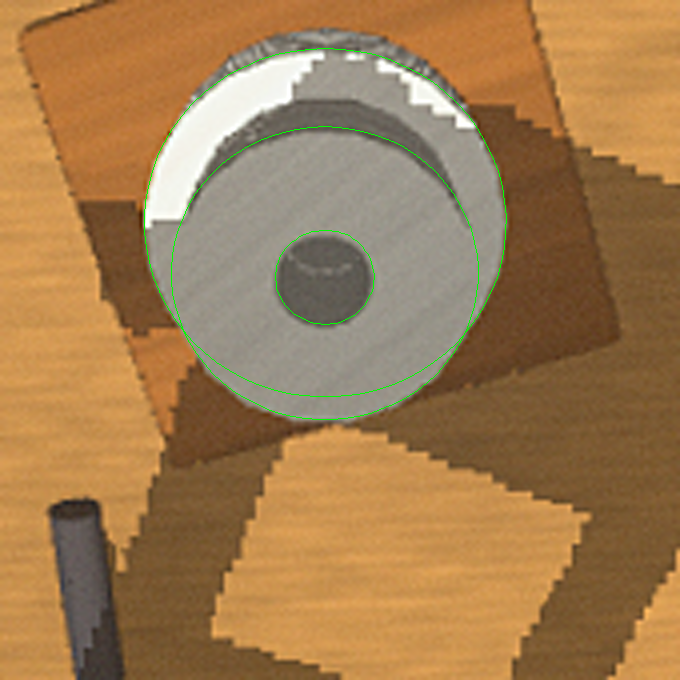

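carry_out(
  moves=[0.9,1,0,0,0,0.9,3,0,0,0,0.9,5.5,0,0,0,0.9,7.5,0,0,0,0.9,9,0,0,0,0.9,10,0,0,0,0.9,10.5,0,0,0,0.9,10.7,0,0,0,0.9,10.7,0,0,0,0.9,10.7,0,0,0,0.9,10.7,0,0,0,0.9,10.7,0,0,0],
)

```text
time: 21.2
tool_pos: [0.6502, -0.1832, 0.0662]
tool_rot: [0.0, 0.708, -0.0, -0.706]
contact_force: [0.5, -0.0, -0.2]
gripper_width: 0.899
```

carry_out(
  moves=[0.7,0,0,0,0,0.5,0,0,0,0,0.3,0,0,0,0,0.2,0,0,0,0,0.2,0,0,0,0,0.2,0,0,0,0,0.2,0,0,0,0,0.2,0,0,0,0],
)

```text
time: 21.87
tool_pos: [0.6501, -0.1832, 0.0658]
tool_rot: [0.0, 0.708, -0.0, -0.707]
contact_force: [0.7, -0.5, 5.7]
gripper_width: 0.549
```

carry_out(
  moves=[0,-0.2,0,0,0,0,-0.8,0,0,0,0,-1.8,0,0,0,0,-3.3,0,0,0,0,-5,0,0,0,0,-6.5,0,0,0,0,-7.5,0,0,0,0,-8,0,0,0,0,-8,0,0,0,0,-8,0,0,0],
)

```text
time: 22.7
tool_pos: [0.6493, -0.1829, 0.1449]
tool_rot: [0.0, -0.707, 0.0, 0.707]
contact_force: [-0.8, -0.7, -2.5]
gripper_width: 0.554
```

```bash
python3 snap.py wrist:w18 scene:s18;  python3 - <<'E'
from h import *
s=cv2.imread('pics/s18.png'); a=cv2.resize(s[220:400,190:340],None,fx=3,fy=3,interpolation=cv2.INTER_CUBIC)
w=cv2.imread('pics/w18.png'); b=cv2.resize(w[180:450,170:470],None,fx=1,fy=2)
cv2.imwrite('pics/c18.png',np.hstack([a,b]))
E
```

```text
[ 0.6493 -0.1829  0.1449] [[-0.0, -0.0002, -1.0], [0.0, -1.0, 0.0002], [-1.0, -0.0, 0.0]] 22.7 0.5543488565566506 [-0.78 -0.73 -2.47]
```

View pics/c18.png

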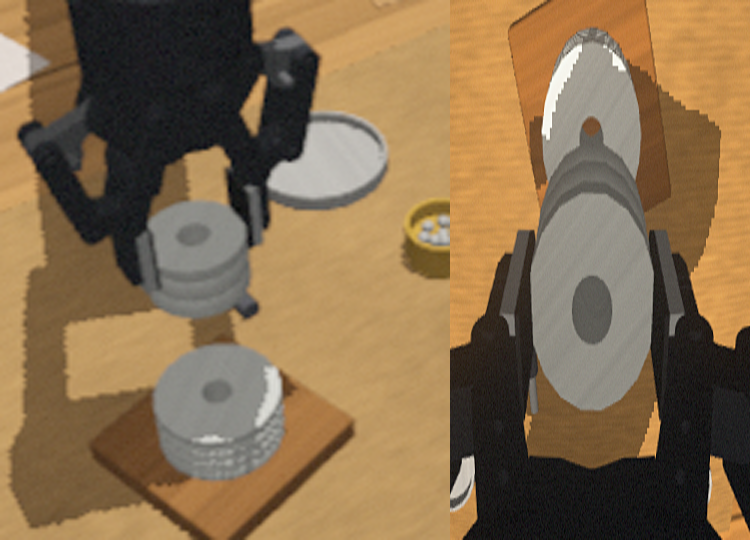

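carry_out(
  moves=[0,-1,-0.7,0.7,0,0,-2,-2.2,2.2,0,0,-2.5,-4.7,4.7,0,0,-2.5,-7.4,7.4,0,0,-2.5,-10,10,0,0,-2.5,-12.7,12.5,0,0,-2.5,-16,14.3,0,0,-2.5,-19.5,15.3,0,0,-2.5,-23.3,15.9,0,0,-2.5,-27.1,16.2,0,0,-2.5,-30.9,16.4,0,0,-2.5,-34.5,16.4,0],
)

```text
time: 23.8
tool_pos: [0.4841, 0.1639, 0.169]
tool_rot: [-0.0, -0.707, 0.0, 0.708]
contact_force: [0.4, -0.2, -1.6]
gripper_width: 0.552
```

carry_out(
  moves=[0,0,-3.5,0,0,0,0,-6.8,0,0,0,0,-9.3,0,0,0,0,-10.6,0,0,0,0,-10.8,0,0,0,0,-10.8,0,0,0,0,-10.8,0,0,0,0,-10.8,0,0,0,0,-10.8,0,0],
)

```text
time: 24.55
tool_pos: [0.4857, 0.2689, 0.1698]
tool_rot: [0.001, -0.707, 0.001, 0.707]
contact_force: [-0.3, 0.2, -1.0]
gripper_width: 0.553
```

```bash
python3 snap.py wrist:w19 scene:s19; python3 ov.py w19 1 220 160 420 320 4 .485,.270,.012,.035 .485,.270,.012,.038
```

```text
[0.4857 0.2689 0.1698] [[-0.0001, -0.002, -1.0], [-0.0003, -1.0, 0.002], [-1.0, 0.0003, 0.0001]] 24.55 0.5532768437623297 [-0.32  0.19 -1.02]
```

View pics/ov_w19.png

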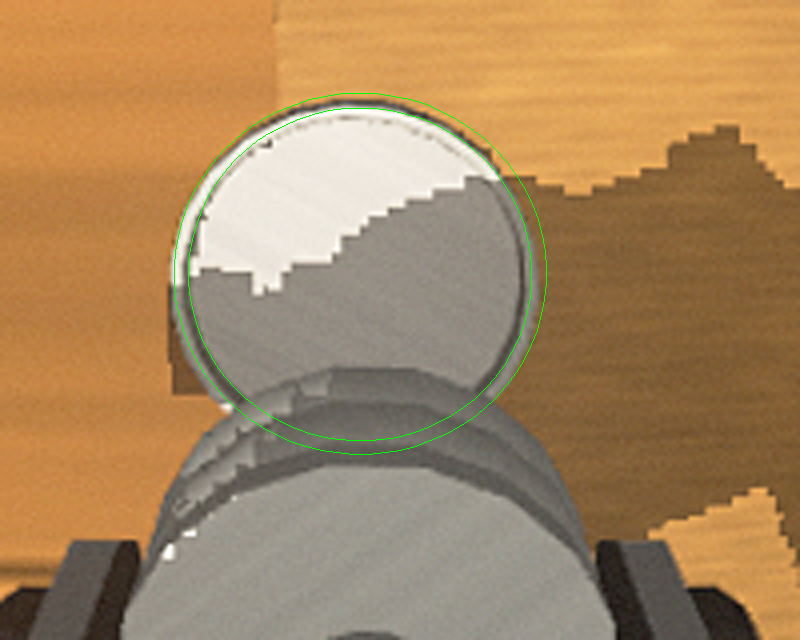

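carry_out(
  moves=[0,1,-0.1,0.12,0,0,3,-0.1,0.12,0,0,6,-0.1,0.12,0,0,9,-0.1,0.12,0,0,11.2,-0.1,0.12,0,0,12.6,-0.1,0.12,0,0,13.4,-0.1,0.12,0,0,13.8,-0.1,0.12,0,0,13.9,-0.1,0.12,0,0,13.9,-0.1,0.12,0,0,13.9,-0.1,0.12,0,0,13.9,-0.1,0.12,0],
)

```text
time: 25.65
tool_pos: [0.4853, 0.2715, 0.0323]
tool_rot: [-0.0, 0.708, 0.0, -0.706]
contact_force: [0.1, 1.0, -2.2]
gripper_width: 0.554
```

```bash
python3 snap.py scene:s20 wrist:w20;  python3 - <<'E'
from h import *
s=cv2.imread('pics/s20.png'); a=cv2.resize(s[180:280,360:470],None,fx=4,fy=5,interpolation=cv2.INTER_CUBIC)
w=cv2.imread('pics/w20.png'); b=cv2.resize(w[180:430,170:470],None,fx=1,fy=2)
cv2.imwrite('pics/c20.png',np.hstack([a,b]))
E
```

```text
[0.4853 0.2715 0.0323] [[0.0024, -0.0002, -1.0], [0.0009, -1.0, 0.0002], [-1.0, -0.0009, -0.0024]] 25.65 0.5544911018494644 [ 0.1   1.01 -2.16]
```

View pics/c20.png

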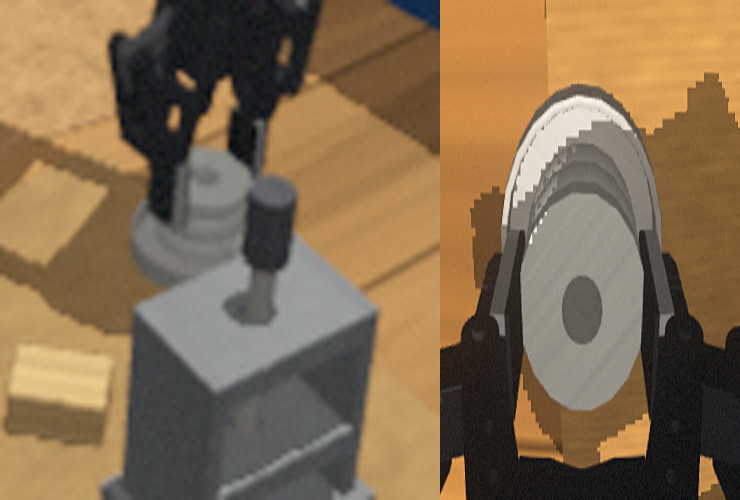

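carry_out(
  moves=[0,0.2,0,0,0,0,0.4,0,0,0,0,0.45,0,0,0,0,0.45,0,0,0,0,0.45,0,0,0],
)

```text
time: 26.17
tool_pos: [0.4842, 0.271, 0.0262]
tool_rot: [0.0, -0.707, 0.0, 0.707]
contact_force: [0.6, -1.1, -2.3]
gripper_width: 0.557
```

Lower 1 mm more, release, and rise.

carry_out(
  moves=[0,0.1,0,0,0,0,0.1,0,0,0,0.58,0.1,0,0,0,0.61,0.1,0,0,0,0.65,0.1,0,0,0,0.75,0.1,0,0,0,0.85,-1,0,0,0,0.9,-3,0,0,0,0.9,-6,0,0,0,0.9,-9,0,0,0,0.9,-12,0,0,0,0.9,-14.5,0,0,0],
)

```text
time: 27.17
tool_pos: [0.4849, 0.2713, 0.175]
tool_rot: [-0.0, 0.708, 0.0, -0.706]
contact_force: [-0.2, 0.2, 0.7]
gripper_width: 0.898
```

```bash
python3 snap.py scene:s21 wrist:w21;  python3 - <<'E'
from h import *
s=cv2.imread('pics/s21.png'); a=cv2.resize(s[180:280,360:470],None,fx=4,fy=5,interpolation=cv2.INTER_CUBIC)
w=cv2.imread('pics/w21.png'); b=cv2.resize(w[130:380,170:470],None,fx=1,fy=2)
cv2.imwrite('pics/c21.png',np.hstack([a,b]))
E
```

```text
[0.4849 0.2713 0.175 ] [[0.0028, -0.0002, -1.0], [0.0011, -1.0, 0.0002], [-1.0, -0.0012, -0.0028]] 27.1667 0.8982037624638274 [-0.24  0.24  0.71]
```

View pics/c21.png

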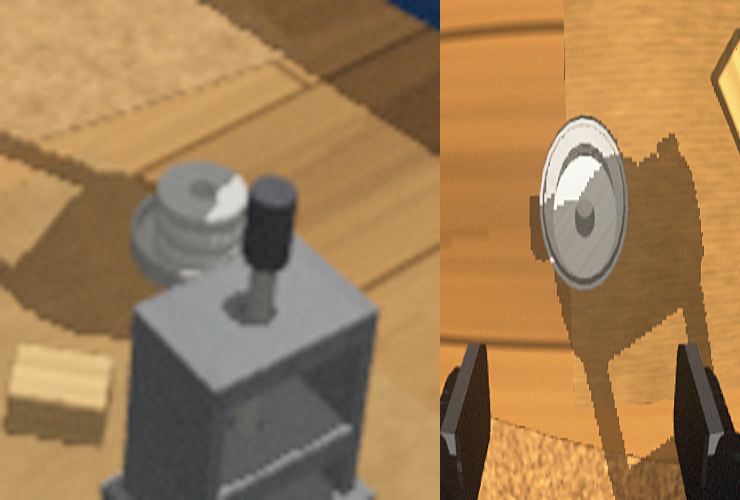

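carry_out(
  moves=[1,0,1.5,0,0,1,0,4.5,0,0,1,0,8.5,0,0,1,0,12.5,0,0,1,0,16.5,-0.2,0,1,0,20.3,-1,0,1,0,24,-2.2,0,1,0,27.5,-4,0,1,0,30.8,-6,0,1,0,34,-8.4,0,1,0,37,-10.8,0,1,0,40,-13,0],
)

```text
time: 28.27
tool_pos: [0.6148, -0.1308, 0.171]
tool_rot: [0.0, -0.707, 0.0, 0.707]
contact_force: [0.5, 0.1, 0.1]
gripper_width: 0.999
```

carry_out(
  moves=[1,0,2.5,-2,0,1,0,4.3,-3.2,0,1,0,5.3,-3.6,0,1,0,5.4,-3.6,0,1,0,5.4,-3.6,0,1,0,5.4,-3.6,0,1,0,5.4,-3.6,0],
)

```text
time: 28.85
tool_pos: [0.6496, -0.1815, 0.1714]
tool_rot: [-0.0, -0.707, -0.001, 0.707]
contact_force: [-0.6, 0.8, 0.0]
gripper_width: 0.999
```

```bash
python3 snap.py wrist:w22; python3 ov.py w22 1 230 150 400 320 4 .650,-.183,.045,.033 .650,-.183,.045,.008
```

```text
[ 0.6496 -0.1815  0.1714] [[-0.0004, 0.0011, -1.0], [0.0005, -1.0, -0.0011], [-1.0, -0.0005, 0.0004]] 28.85 0.9990256824473931 [-0.63  0.79  0.01]
```

View pics/ov_w22.png

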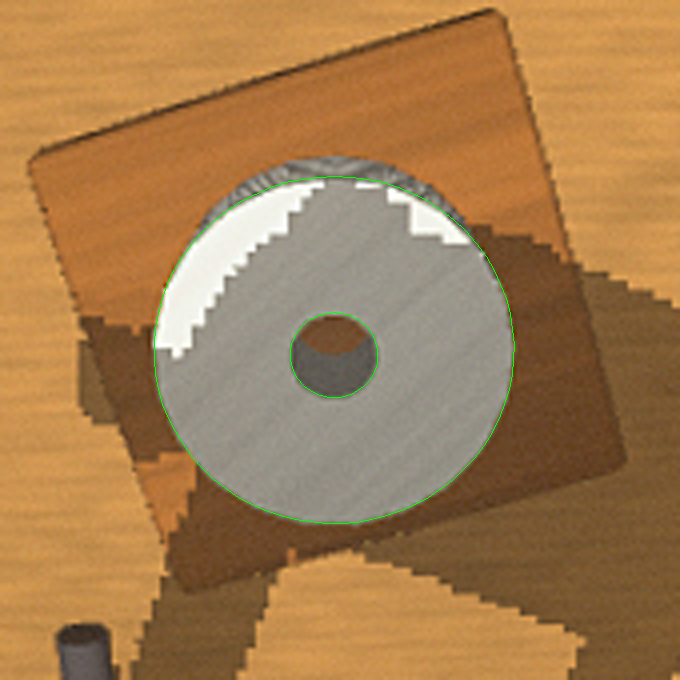

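carry_out(
  moves=[1,0.5,0,0,0,1,2.5,0,0,0,1,5.5,0,0,0,1,8,0,0,0,1,10,0,0,0,1,11.5,0,0,0,1,12.6,0,0,0,1,13.2,0,0,0,1,13.6,0,0,0,1,13.6,0,0,0,1,13.6,0,0,0,1,13.6,0,0,0],
)

```text
time: 29.9
tool_pos: [0.6512, -0.1834, 0.0369]
tool_rot: [0.0, 0.708, -0.0, -0.706]
contact_force: [0.8, 0.9, 0.5]
gripper_width: 1.002
```

carry_out(
  moves=[0.9,0,0,0,0,0.7,0,0,0,0,0.5,0,0,0,0,0.4,0,0,0,0,0.4,0,0,0,0,0.4,0,0,0,0,0.4,0,0,0,0,0.4,0,0,0,0],
)

```text
time: 30.57
tool_pos: [0.6514, -0.1834, 0.0375]
tool_rot: [0.0, 0.708, -0.0, -0.706]
contact_force: [-1.1, 0.3, 5.7]
gripper_width: 0.742
```

carry_out(
  moves=[0.4,-0.2,0,0,0,0.4,-0.8,0,0,0,0.4,-1.8,0,0,0,0.4,-3.3,0,0,0,0.4,-5,0,0,0,0.4,-6.5,0,0,0,0.4,-7.5,0,0,0,0.4,-8,0,0,0,0.4,-8,0,0,0,0.4,-8,0,0,0],
)

```text
time: 31.4
tool_pos: [0.6501, -0.1829, 0.1154]
tool_rot: [0.0, -0.707, 0.0, 0.707]
contact_force: [-0.1, 0.1, -2.9]
gripper_width: 0.743
```

```bash
python3 snap.py wrist:w23 scene:s23;  python3 - <<'E'
from h import *
s=cv2.imread('pics/s23.png'); a=cv2.resize(s[220:400,190:340],None,fx=3,fy=3,interpolation=cv2.INTER_CUBIC)
w=cv2.imread('pics/w23.png'); b=cv2.resize(w[180:450,170:470],None,fx=1,fy=2)
cv2.imwrite('pics/c23.png',np.hstack([a,b]))
E
```

```text
[ 0.6501 -0.1829  0.1154] [[-0.0001, -0.0002, -1.0], [0.0, -1.0, 0.0002], [-1.0, -0.0, 0.0001]] 31.4 0.7429761930950026 [-0.1   0.06 -2.91]
```

View pics/c23.png

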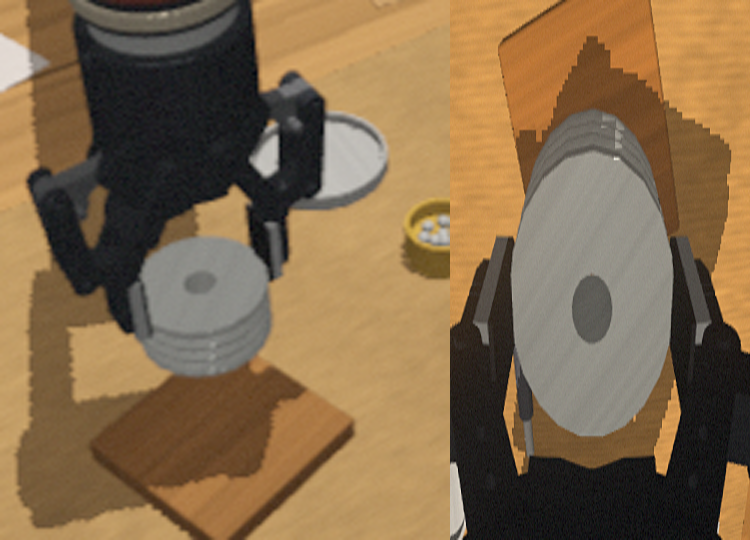

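carry_out(
  moves=[0.4,-0.5,-0.5,0.5,0,0.4,-1,-1.8,1.9,0,0.4,-1.5,-4,4.2,0,0.4,-2,-6.5,6.8,0,0.4,-2,-9,9.4,0,0.4,-2,-11.5,12,0,0.4,-2,-13.7,14.5,0,0.4,-2,-15.4,16.5,0,0.4,-2,-16.1,17.2,0,0.4,-2,-16.1,17.2,0,0.4,-2,-16.1,17.2,0,0.4,-2,-16.1,17.2,0],
)

```text
time: 32.5
tool_pos: [0.4791, -0.0225, 0.1358]
tool_rot: [-0.0, 0.707, -0.0, -0.707]
contact_force: [0.2, -0.7, -2.0]
gripper_width: 0.744
```

```bash
python3 snap.py wrist:w24; python3 ov.py w24 1 220 160 420 320 4 .478,-.022,.012,.043 .478,-.022,.012,.046
```

```text
[ 0.4791 -0.0225  0.1358] [[0.001, -0.0005, -1.0], [-0.0005, -1.0, 0.0005], [-1.0, 0.0005, -0.001]] 32.5 0.7437633756094145 [ 0.19 -0.74 -1.97]
```

View pics/ov_w24.png

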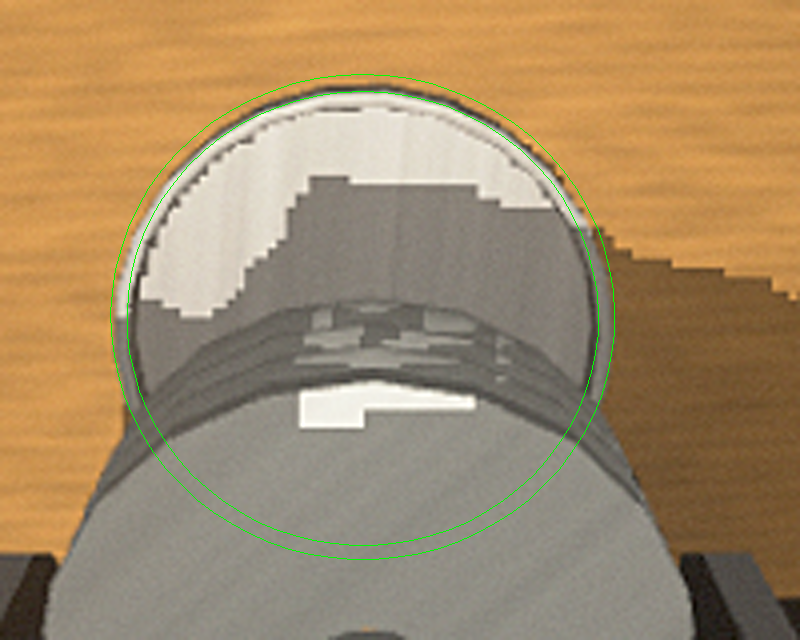

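carry_out(
  moves=[0.4,1,0.05,0.15,0,0.4,3,0.05,0.15,0,0.4,5.5,0.05,0.15,0,0.4,7.5,0.05,0.15,0,0.4,9,0.05,0.15,0,0.4,9.9,0.05,0.15,0,0.4,10.2,0.05,0.15,0,0.4,10.3,0.05,0.15,0,0.4,10.3,0.05,0.15,0,0.4,10.3,0.05,0.15,0,0.4,10.3,0.05,0.15,0],
)

```text
time: 33.47
tool_pos: [0.4778, -0.0226, 0.0336]
tool_rot: [0.0, 0.708, -0.0, -0.706]
contact_force: [-0.3, -0.5, -2.4]
gripper_width: 0.742
```

```bash
python3 snap.py scene:s25 wrist:w25;  python3 - <<'E'
from h import *
s=cv2.imread('pics/s25.png'); a=cv2.resize(s[220:320,240:350],None,fx=4,fy=5,interpolation=cv2.INTER_CUBIC)
w=cv2.imread('pics/w25.png'); b=cv2.resize(w[180:430,170:470],None,fx=1,fy=2)
cv2.imwrite('pics/c25.png',np.hstack([a,b]))
E
```

```text
[ 0.4778 -0.0226  0.0336] [[0.0023, -0.0002, -1.0], [-0.0005, -1.0, 0.0002], [-1.0, 0.0005, -0.0023]] 33.4667 0.742309553382921 [-0.27 -0.52 -2.4 ]
```

View pics/c25.png

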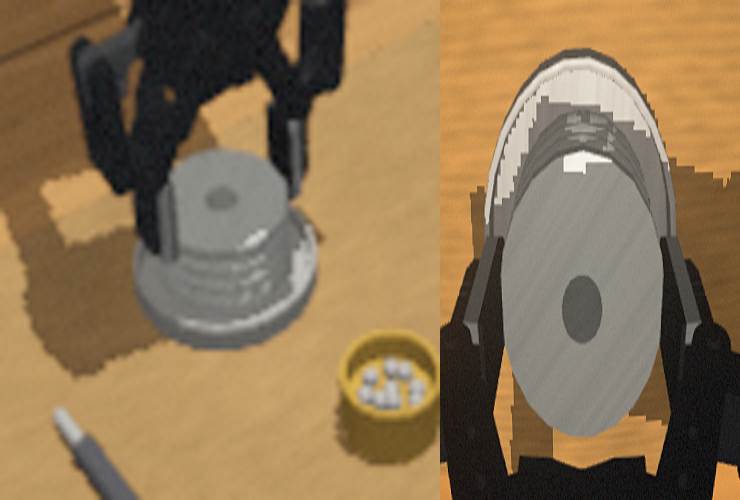

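carry_out(
  moves=[0.4,0.2,0,0,0,0.4,0.4,0,0,0,0.4,0.5,0,0,0,0.4,0.5,0,0,0,0.4,0.5,0,0,0],
)

```text
time: 33.98
tool_pos: [0.4765, -0.0224, 0.0272]
tool_rot: [0.0, -0.707, 0.0, 0.707]
contact_force: [-0.1, -0.5, -1.7]
gripper_width: 0.746
```

carry_out(
  moves=[0.77,0.05,0,0,0,0.8,0.05,0,0,0,0.85,0.05,0,0,0,0.92,0.05,0,0,0,0.92,0.05,0,0,0,0.92,-0.5,0,0,0,0.92,-2,0,0,0,0.92,-4.5,0,0,0,0.92,-8,0,0,0,0.92,-12,0,0,0,0.92,-16,0,0,0,0.92,-19,0,0,0],
)

```text
time: 34.98
tool_pos: [0.4775, -0.0225, 0.2218]
tool_rot: [0.0, 0.709, -0.0, -0.706]
contact_force: [0.2, 0.2, 1.7]
gripper_width: 0.924
```

carry_out(
  moves=[0.92,-3,2,3,0,0.92,-6,5,6,0,0.92,-7,8,8,0,0.92,-8,11,9,0,0.92,-8,14,10,0,0.92,-8,17,10,0,0.92,-8,20,10,0,0.92,-8,22,10,0,0.92,-8,22,10,0,0.92,-8,22,10,0,0.92,-8,22,10,0,0.92,-8,22,10,0],
)

```text
time: 35.98
tool_pos: [0.3768, -0.2415, 0.2976]
tool_rot: [0.0, 0.707, 0.0, -0.707]
contact_force: [-0.1, 0.1, -0.1]
gripper_width: 0.919
```

```bash
python3 snap.py scene:s26 top:t26 wrist:w26; python3 -c "
import cv2,numpy as np
s=cv2.imread('pics/s26.png')
cv2.imwrite('pics/c26.png',cv2.resize(s[200:400,140:460],None,fx=2.5,fy=2.5,interpolation=cv2.INTER_CUBIC))"
```

```text
[ 0.3768 -0.2415  0.2976] [[0.0003, 0.001, -1.0], [0.0001, -1.0, -0.001], [-1.0, -0.0001, -0.0003]] 35.9833 0.9186796778768033 [-0.1   0.08 -0.08]
```

View pics/c26.png

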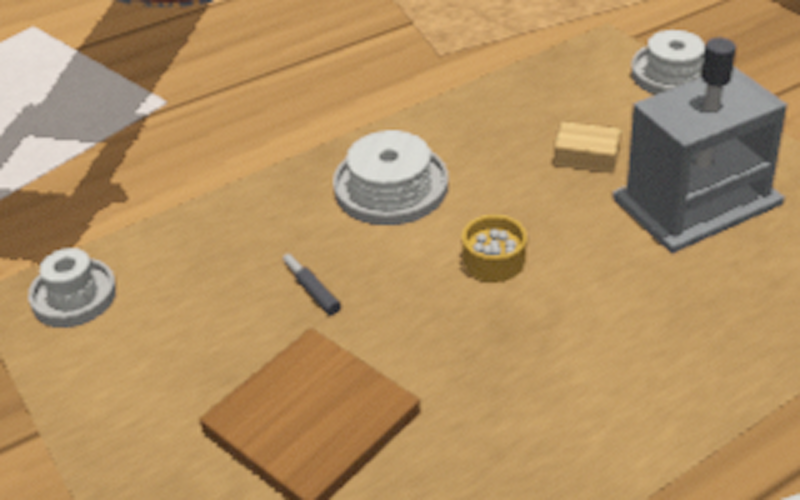

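View pics/t26.png

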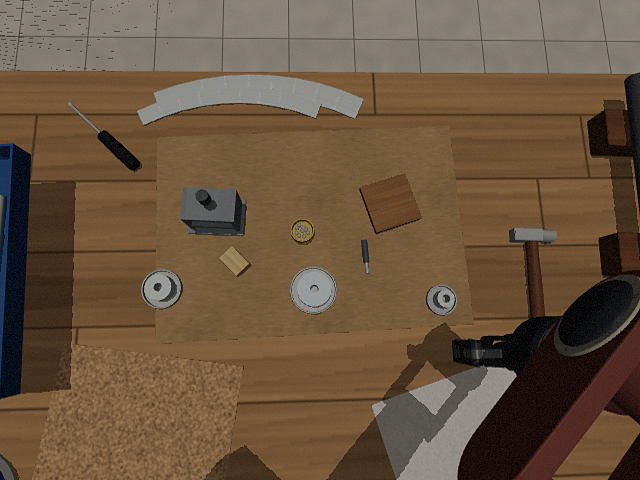

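Run:
```python
from h import *
T=imaging.camera_info('top')
t=cv2.imread('pics/t26.png'); t0=cv2.imread('pics/top0.png')
for n,u,v in (('s',447,298.5),('m',157.5,287),('l',314.5,289)): print(n,at_z(T,u,v,.034).round(4))
for n,(x0,y0,x1,y1) in {'tin':(285,215,320,248),'block':(215,243,255,280)}.items():
    print(n,np.abs(t[y0:y1,x0:x1].astype(int)-t0[y0:y1,x0:x1]).mean().round(2), cv2.phaseCorrelate(cv2.cvtColor(t0[y0:y1,x0:x1],6).astype(float),cv2.cvtColor(t[y0:y1,x0:x1],6).astype(float)))
cv2.imwrite('pics/c27.png',cv2.resize(t[260:320,130:470],None,fx=2.3,fy=5,interpolation=cv2.INTER_CUBIC))
for z in (.148,): print(proj(T,[[.628,.1685,z]]),proj(imaging.camera_info('scene'),[[.628,.1685,z]]))
```

```text
s [ 0.4499 -0.2777  0.034 ]
m [0.4814 0.2702 0.034 ]
l [ 0.4725 -0.024   0.034 ]
tin 4.71 ((-0.0053641479143529125, 0.014165088202368281), 0.9858799729148416)
block 4.71 ((-0.025252699174867388, 0.0030314970225298055), 1.0550117562333328)
[[201.68031807 193.9758964 ]] [[427.59523066 217.71728609]]
```

View pics/c27.png

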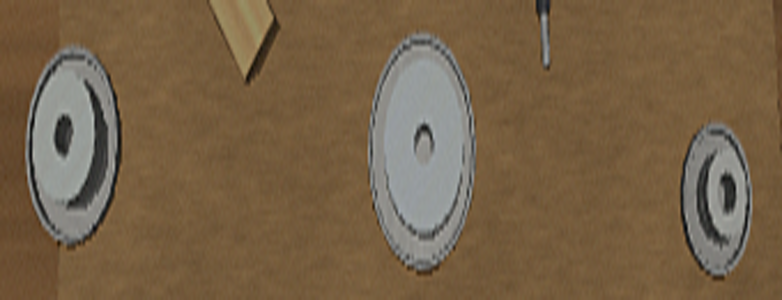

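```bash
python3 -c "
from plant import workorder
print(workorder.job_done())"
```

```text
the job is handed in; nothing more can be done
None
```

I drew the arbor out of the stack and lowered it through both plates of the stand. Then I laid the small, medium and large rolls in their dishes, in that order. The job was handed in at about 36 s with the gripper well clear of everything.

- **Arbor:** when it touched the foot, the tool was at z = 122 mm, where the geometry says it should be. The camera pictures show it standing through both plates.
- **Rolls:** all three look flat in their dishes. In the top camera, the medium and large rolls are within about 2.5 mm of their dish centres. The small roll is about 4 mm off, still inside its 10 mm of clearance. I let the small roll drop about 3 mm so that the fingertips stayed above the dish rim; the other two were released about 1 mm above the floor.
- **Bystanders:** the rivet tin and the wooden block moved by less than 0.05 pixel in the top camera.
- **Disagreements:** the top and scene cameras differed by 2–5 mm in x, so I used the wrist camera for final alignment. Each roll grasp also gave a brief upward force of about 6 N, well under the limits. No check failed.

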